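# Load the marking machine's carriage with cover plates and lock it

### The arm

A 7-joint arm with a two-finger parallel gripper is mounted at the origin on the work surface. World frame = base frame: x ahead of the robot, y to its left, z up, the work surface at z = 0. Lengths are in mm, angles in rad, forces in N, time in s.
With the tool pointing down it reaches from about 400 to 875 mm from the base axis. Payload 4.4 kg.
Tool frame: the origin (TCP) lies midway between the tips of the shut fingers; the grasp point (between the pads) lies 19 mm behind it (ctrl.grip_point_offset is the distance from the TCP to the grasp point, in mm); z points along the fingers, y is the direction in which the jaws open and shut (so a half turn about z gives the same grasp; the last joint's range is limited). The gripper opens to 85 mm and grips with 20 to 120 N. Pads are 22 mm wide; open, the fingers measure 114 mm over their backs; the gripper's body (76 mm by 85 mm) begins 54 mm behind the grasp point. The pads swing forward as they close: fully open they stand 13 mm farther back than shut.
Start: joints at [-1.313, 0.628, 0.038, 1.517, -0.027, 0.996, -0.02], TCP at [206.788, 616.244, 231.313] pointing down, gripper open.
Joint ranges: [-3.06, 3.06], [-0.37, 2.12], [-1.25, 1.32], [0.18, 2.47], [-1.1, 4.24], [0.23, 1.98], [-2.94, 2.94]. Speed limits (rad/s): [2.57, 2.57, 3.14, 3.14, 3.14, 3.14, 3.14].

### API

Orientations are given as [roll, pitch, yaw] about the fixed x, y, z axes, in that order (R = Rz(yaw) Ry(pitch) Rx(roll)).
In Python, from cell import ctrl, imaging, models gives the robot as it stands. The module is installed in compiled form; this text tells all that it offers.
- The arm moves only by the tool drive_tool, never from a script. Its argument "deltas" is text: rows parted by semicolons, each of 5 numbers parted by spaces: the shift along the tool's x, y, z in m, then the turn about the tool's z in degrees, then the finger opening in m, from 0 to 0.0854. A call has 1 to 12 rows; each row is the pose to reach, as a shift and turn from the pose commanded when the call began, along the tool's axes at that moment; what a row does not reach only later rows make up. A row lasts 1/8 s, in which the tool goes at most 62.5 mm and 10.7 degrees, less where a joint would pass 70% of its speed; a pose out of reach is approached as far as the arm can. A call with a gripper value outside its range is refused whole. The fingers move at their own pace and stop on an object; the grip force is fixed at half the most. Time passes only in rows, so rows that repeat a pose let the fingers close. It gives the time, the measured TCP pose, the force and the opening at its end, in the units of the state.
- ctrl.read_state(): the state, without advancing time (a new reading comes with each control period).
- imaging.get_image(name): name is "scene" or "top"; returns a dict with "color" (400x640x3 uint8, red, green, blue), "range_z" (400x640 float32, mm along the optical axis (not along the pixel's ray), 0 where there is no reading), "vfov" (degrees; the focal length in pixels is half the picture's height over the tangent of half this angle, whatever the lens; pixels are square), "cx", "cy" (the principal point, pixels), "extrinsics" (4x4, takes a point from camera to world coordinates). Camera axes: x right, y down, z forward; pixel columns grow to the right and rows downward; lengths in mm; the calibration is good to about 2 mm. A picture is of the moment at which its call begins.
- ctrl.finish_job(): hands the job in, once; it reports no verdict.
Trained networks look in a picture, given as the dict that the camera call returned (one of the last four; its "shot" number tells which), for a name from the list of things; names that differ only in an ending like _2 or _b are one class to them, and where a whole thing is asked for, a point or a joint stands for the part that bears it (a point fixed in the world has none). Each returns a list of dicts, best first, with "score" (0 to 1); they miss things now and then, are a little off and sometimes report something else, mostly with a low value. They report only what shows in the picture. A call takes as long as a camera call. They do not tell look-alikes from the thing itself.
- models.spot_in(picture, thing): "point" ([column, row] in pixels, amid what is visible of it).
- models.landmark_of(picture, thing): "point" ([column, row] in pixels: a listed point, or the origin of a listed thing).
The state is a dict: "clock": time; "qpos": joint angles; "qd": joint speeds; "tau": joint torques, N m; "eef_pos": TCP position; "tool_rot": TCP orientation; "force": force on the tool from outside, world axes, zero at the start; "torque": the same for the moment, N m; "width": finger opening in mm.
Only numpy, scipy, OpenCV 4.12 (cv2) and the standard library are available. Lean on these libraries where they do the work, as an engineer would, in place of code of your own. Each camera call takes 0.05 s, during which the arm holds its last target.

### The job

Draw the carriage of the marking machine all the way out to its loading stop, then lay every square cover plate on the table into a nest of its own, any nest, and press each one down level until it is flush with the deck. When all of them are home, push the carriage fully to its work stop and then swing the lock lever fully round to lock it. The round cover and the other things on the bench stay where they are.

Things in the scene. Friction and masses are not known exactly. Their poses are not given: they have to be found in the camera images.
- machine: Bench marking machine, fixed, turned up to 12 degrees: white bed 300 x 190 x 34 mm with two steel rails. Origin: centre of the bed's underside. x: along the rails, away from the robot, to the work end, where a slim white column (45 mm square, at x = 0.205, y = -0.07) carries a dark marking head (from x = 0.135, y = -0.06, 52 mm wide, 125 to 170 mm high); y: to its left; z up.
- carriage (a joint): Slide of the carriage along machine x: 0 = loading stop (near the robot), 0.110 m = work stop (towards the column). Starts part-way, stays where left, friction 3 N. The carriage: aluminium block 138 x 138 mm, deck 66 mm above the table, four square nests in two rows of two; its centre is at machine x = -0.055 + joint, y = 0.
- carriage_knob (a point): Middle of the black round pull knob (22 mm across, 32 mm high, upright, its top 48 mm above the deck) on an ear at the left (+y) side of the carriage, 104 mm from the carriage's centre. To be taken from above; moves with the carriage.
- lock_pivot (a point): On the vertical axis of the lock lever, on top of its hub, on a pedestal at the right (-y) side of the machine. 64 mm above the table.
- lock_knob (a point): Middle of the upright black grip (18 mm across, 40 mm high, top 100 mm above the table, this point 82 mm above it) at the end of the lock lever, 70 mm from the pivot. Moves with the lever.
- lock (a joint): Lock lever, turns level about its pivot, counter-clockwise from above: 0 = open (points along the rails to the robot), 1.45 rad = locked (points out to the right, its nose over the carriage's catch). Stays where left, friction 0.12 N m.
- nest0 (a point): Centre of the mouth of a square nest in the carriage (near row, right), level with the deck; axes as the machine's. Opening 54 x 54 mm, nests 64 mm apart. Its floor is a grey pad that starts raised, 3 mm below the deck, and sinks to 8 mm below it when pressed with 6 N or more; it stays where left (a cover's weight does not sink it).
- nest1 (a point): Centre of the mouth of a square nest in the carriage (near row, left), level with the deck; axes as the machine's. Opening 54 x 54 mm, nests 64 mm apart. Its floor is a grey pad that starts raised, 3 mm below the deck, and sinks to 8 mm below it when pressed with 6 N or more; it stays where left (a cover's weight does not sink it).
- nest2 (a point): Centre of the mouth of a square nest in the carriage (far row, right), level with the deck; axes as the machine's. Opening 54 x 54 mm, nests 64 mm apart. Its floor is a grey pad that starts raised, 3 mm below the deck, and sinks to 8 mm below it when pressed with 6 N or more; it stays where left (a cover's weight does not sink it).
- nest3 (a point): Centre of the mouth of a square nest in the carriage (far row, left), level with the deck; axes as the machine's. Opening 54 x 54 mm, nests 64 mm apart. Its floor is a grey pad that starts raised, 3 mm below the deck, and sinks to 8 mm below it when pressed with 6 N or more; it stays where left (a cover's weight does not sink it).
- cover0: Square steel cover plate 50 x 50 x 8 mm, 0.12 kg, with an upright grip rib on top along its own x (34 mm long, 12 mm thick in y, top 28 mm above the underside). Origin: centre of the underside, z up. Two to four lie on the table; absent ones read None. Goes into any nest, any way round; pressed home, its flat top is flush with the deck.
- cover1: Square steel cover plate 50 x 50 x 8 mm, 0.12 kg, with an upright grip rib on top along its own x (34 mm long, 12 mm thick in y, top 28 mm above the underside). Origin: centre of the underside, z up. Two to four lie on the table; absent ones read None. Goes into any nest, any way round; pressed home, its flat top is flush with the deck.
- cover2: Square steel cover plate 50 x 50 x 8 mm, 0.12 kg, with an upright grip rib on top along its own x (34 mm long, 12 mm thick in y, top 28 mm above the underside). Origin: centre of the underside, z up. Two to four lie on the table; absent ones read None. Goes into any nest, any way round; pressed home, its flat top is flush with the deck.
- cover3: Square steel cover plate 50 x 50 x 8 mm, 0.12 kg, with an upright grip rib on top along its own x (34 mm long, 12 mm thick in y, top 28 mm above the underside). Origin: centre of the underside, z up. Two to four lie on the table; absent ones read None. Goes into any nest, any way round; pressed home, its flat top is flush with the deck.
- round_cover: A round steel cover, 54 mm across, 8 mm thick, with a round knob 28 mm high: does not fit the nests, stays where it is. Origin: centre of its underside.
- bobbin: black plastic bobbin, 48 mm across, 40 mm high; stays. Origin: centre of its underside.
- screwdriver: screwdriver lying on the table; stays. Origin: centre of its underside.
- jar: closed jar, 52 mm across, 60 mm high; stays. Origin: centre of its underside.
- collar: brass collar, 44 mm across, 18 mm high; stays. Origin: centre of its underside.
- wrench: wrench lying on the table; stays. Origin: centre of its underside.
- stone: grey sharpening stone 100 x 35 x 20 mm; stays. Origin: centre of its underside.
Mind the look-alikes: they are no part of the job. What is shaped like the cover2 but blue, green or purple is not meant.

How it is judged (in metres and radians):
On the way, in this order (a step that is already met when the one before it is completed fails the run):
1. the carriage is drawn out to its loading stop (value of joint carriage below 0.005 m), for 0.2 s.
2. every square cover sits flush in a nest, with the carriage still out at the loading end (((horizontal distance between cover0 and nest0 below 0.0045 m and z of cover0 in the frame of nest0 below -0.0063 m and angle between cover0's own z axis and vertical below 0.06 rad) or (horizontal distance between cover0 and nest1 below 0.0045 m and z of cover0 in the frame of nest1 below -0.0063 m and angle between cover0's own z axis and vertical below 0.06 rad) or (horizontal distance between cover0 and nest2 below 0.0045 m and z of cover0 in the frame of nest2 below -0.0063 m and angle between cover0's own z axis and vertical below 0.06 rad) or (horizontal distance between cover0 and nest3 below 0.0045 m and z of cover0 in the frame of nest3 below -0.0063 m and angle between cover0's own z axis and vertical below 0.06 rad)) and ((horizontal distance between cover1 and nest0 below 0.0045 m and z of cover1 in the frame of nest0 below -0.0063 m and angle between cover1's own z axis and vertical below 0.06 rad) or (horizontal distance between cover1 and nest1 below 0.0045 m and z of cover1 in the frame of nest1 below -0.0063 m and angle between cover1's own z axis and vertical below 0.06 rad) or (horizontal distance between cover1 and nest2 below 0.0045 m and z of cover1 in the frame of nest2 below -0.0063 m and angle between cover1's own z axis and vertical below 0.06 rad) or (horizontal distance between cover1 and nest3 below 0.0045 m and z of cover1 in the frame of nest3 below -0.0063 m and angle between cover1's own z axis and vertical below 0.06 rad)) and ((horizontal distance between cover2 and nest0 below 0.0045 m and z of cover2 in the frame of nest0 below -0.0063 m and angle between cover2's own z axis and vertical below 0.06 rad) or (horizontal distance between cover2 and nest1 below 0.0045 m and z of cover2 in the frame of nest1 below -0.0063 m and angle between cover2's own z axis and vertical below 0.06 rad) or (horizontal distance between cover2 and nest2 below 0.0045 m and z of cover2 in the frame of nest2 below -0.0063 m and angle between cover2's own z axis and vertical below 0.06 rad) or (horizontal distance between cover2 and nest3 below 0.0045 m and z of cover2 in the frame of nest3 below -0.0063 m and angle between cover2's own z axis and vertical below 0.06 rad)) and ((horizontal distance between cover3 and nest0 below 0.0045 m and z of cover3 in the frame of nest0 below -0.0063 m and angle between cover3's own z axis and vertical below 0.06 rad) or (horizontal distance between cover3 and nest1 below 0.0045 m and z of cover3 in the frame of nest1 below -0.0063 m and angle between cover3's own z axis and vertical below 0.06 rad) or (horizontal distance between cover3 and nest2 below 0.0045 m and z of cover3 in the frame of nest2 below -0.0063 m and angle between cover3's own z axis and vertical below 0.06 rad) or (horizontal distance between cover3 and nest3 below 0.0045 m and z of cover3 in the frame of nest3 below -0.0063 m and angle between cover3's own z axis and vertical below 0.06 rad)) and value of joint carriage below 0.02 m), for 0.2 s.
3. the carriage is at its work stop with the lock still open (value of joint carriage above 0.105 m and value of joint lock below 0.9 rad), for 0.2 s.
4. the lock lever is swung fully round with the carriage at its work stop (value of joint carriage above 0.105 m and value of joint lock above 1.3 rad), for 0.2 s.
At the end, for the whole second after the job is handed in: Every square cover present lies in a nest (centre within 4.5 mm of the nest's), pressed down so that its top is within 1.7 mm of flush with the deck, level within 0.06 rad and at rest; the carriage is within 5 mm of its work stop (joint above 0.105) and the lock lever beyond 1.3 rad (all of step 4 and ((horizontal distance between cover0 and nest0 below 0.0045 m and z of cover0 in the frame of nest0 below -0.0063 m and angle between cover0's own z axis and vertical below 0.06 rad) or (horizontal distance between cover0 and nest1 below 0.0045 m and z of cover0 in the frame of nest1 below -0.0063 m and angle between cover0's own z axis and vertical below 0.06 rad) or (horizontal distance between cover0 and nest2 below 0.0045 m and z of cover0 in the frame of nest2 below -0.0063 m and angle between cover0's own z axis and vertical below 0.06 rad) or (horizontal distance between cover0 and nest3 below 0.0045 m and z of cover0 in the frame of nest3 below -0.0063 m and angle between cover0's own z axis and vertical below 0.06 rad)) and ((horizontal distance between cover1 and nest0 below 0.0045 m and z of cover1 in the frame of nest0 below -0.0063 m and angle between cover1's own z axis and vertical below 0.06 rad) or (horizontal distance between cover1 and nest1 below 0.0045 m and z of cover1 in the frame of nest1 below -0.0063 m and angle between cover1's own z axis and vertical below 0.06 rad) or (horizontal distance between cover1 and nest2 below 0.0045 m and z of cover1 in the frame of nest2 below -0.0063 m and angle between cover1's own z axis and vertical below 0.06 rad) or (horizontal distance between cover1 and nest3 below 0.0045 m and z of cover1 in the frame of nest3 below -0.0063 m and angle between cover1's own z axis and vertical below 0.06 rad)) and ((horizontal distance between cover2 and nest0 below 0.0045 m and z of cover2 in the frame of nest0 below -0.0063 m and angle between cover2's own z axis and vertical below 0.06 rad) or (horizontal distance between cover2 and nest1 below 0.0045 m and z of cover2 in the frame of nest1 below -0.0063 m and angle between cover2's own z axis and vertical below 0.06 rad) or (horizontal distance between cover2 and nest2 below 0.0045 m and z of cover2 in the frame of nest2 below -0.0063 m and angle between cover2's own z axis and vertical below 0.06 rad) or (horizontal distance between cover2 and nest3 below 0.0045 m and z of cover2 in the frame of nest3 below -0.0063 m and angle between cover2's own z axis and vertical below 0.06 rad)) and ((horizontal distance between cover3 and nest0 below 0.0045 m and z of cover3 in the frame of nest0 below -0.0063 m and angle between cover3's own z axis and vertical below 0.06 rad) or (horizontal distance between cover3 and nest1 below 0.0045 m and z of cover3 in the frame of nest1 below -0.0063 m and angle between cover3's own z axis and vertical below 0.06 rad) or (horizontal distance between cover3 and nest2 below 0.0045 m and z of cover3 in the frame of nest2 below -0.0063 m and angle between cover3's own z axis and vertical below 0.06 rad) or (horizontal distance between cover3 and nest3 below 0.0045 m and z of cover3 in the frame of nest3 below -0.0063 m and angle between cover3's own z axis and vertical below 0.06 rad)) and linear speed of each of cover0, cover1, cover2, cover3 below 0.02 m/s); the robot touches nothing.
It fails at once if another thing on the bench was shoved more than 6 cm from its place (distance of any of round_cover, bobbin, screwdriver, jar, collar, wrench, stone from where it was at the start of the episode above 0.06 m).
Of cover0, cover1, cover2, cover3 only 2 to 4 are there at a start; the rules pass over those that are not, and their reading is None.
At some moment in a run one of cover0, cover1, cover2, cover3 may be knocked a few centimetres aside while the robot is not near it.
Once in a run the grip may slacken for a moment while it holds something.
It also fails if it takes over 210 s, if anything falls off the work surface, if the arm or the gripper's body presses on something with over 40 N, if the wrist force passes 120 N, or if a joint passes its speed limit or range.

## Working session

There is one attempt and no reset: what is moved stays moved. The work goes in short steps, Python scripts to look and compute and a tool call to move; the robot and the scene stay as the last step left them, time stands still between calls to the robot, and variables do not carry over. Pictures are saved under pics/ and viewed, and the job is handed in when it is done.

Besides the shell and the picture viewer there is one more tool, called as name(argument=value, ...) on one line, values as JSON. drive_tool: Moves the arm, as the interface text tells. Its arguments: {"type":"object","properties":{"deltas":{"type":"string"}},"required":["deltas"]}

```bash
mkdir -p pics; ls; cat > h.py <<'E'
import numpy as np, cv2
from cell import ctrl, imaging, models
def f(p): return p["color"].shape[0]/2/np.tan(np.radians(p["vfov"])/2)
def cam(p,u,v,z):
    F=f(p); return np.array([(u-p["cx"])/F*z,(v-p["cy"])/F*z,z])
def w(p,u,v):
    "world point from depth"
    u0,v0=int(round(u)),int(round(v))
    a=p["range_z"][max(v0-1,0):v0+2,max(u0-1,0):u0+2]; a=a[a>0]
    z=np.median(a) if len(a) else np.nan
    E=p["extrinsics"]; return E[:3,:3]@cam(p,u,v,z)+E[:3,3]
def wz(p,u,v,Z):
    "world point on plane z=Z"
    E=p["extrinsics"]; d=E[:3,:3]@cam(p,u,v,1.0); t=(Z-E[2,3])/d[2]; return E[:3,3]+t*d
def proj(p,X):
    E=p["extrinsics"]; c=E[:3,:3].T@(np.asarray(X,float)-E[:3,3]); F=f(p); return np.array([p["cx"]+F*c[0]/c[2],p["cy"]+F*c[1]/c[2]])
def cloud(p):
    Z=p["range_z"];v,u=np.mgrid[:400,:640];F=f(p)
    c=np.stack([(u-p["cx"])/F*Z,(v-p["cy"])/F*Z,Z],-1);E=p["extrinsics"]
    W=c@E[:3,:3].T+E[:3,3]; W[Z==0]=np.nan; return W
def save(p,n,s=1.25): cv2.imwrite("pics/"+n,cv2.resize(p["color"][:,:,::-1],None,fx=s,fy=s))
E
python3 - <<'E'
from h import *
print(ctrl.read_state())
for n in["scene","top"]:
    p=imaging.get_image(n);save(p,n+"0.png")
    print(n,p["vfov"],p["cx"],p["cy"],p["extrinsics"].round(3).tolist())
    for t in["carriage_knob","lock_pivot","lock_knob","nest0","nest1","nest2","nest3","cover0","round_cover","machine"]:
        r=models.landmark_of(p,t)
        print(t,[(np.round(x["point"]).tolist(),round(x["score"],2),w(p,*x["point"]).round().tolist()) for x in r[:7]])
E
```

```text
pics
{'clock': 0.0, 'qpos': array([-1.31279186,  0.62934872,  0.03841833,  1.51837127, -0.02700118,
        0.99630105, -0.02003364]), 'qd': array([ 0.00114298, -0.00092381, -0.00121144, -0.0006995 , -0.00113395,
       -0.00217678,  0.00065887]), 'tau': array([-1.16925216e-04, -5.63385737e+01,  1.22596722e+00, -1.93445045e+01,
        1.09487964e-02,  1.04563544e-02,  5.60654158e-06]), 'eef_pos': array([206.57334016, 615.63827177, 230.38593595]), 'tool_rot': array([-3.13968152e+00,  1.06939853e-05,  2.81777295e+00]), 'force': array([ 0.00797972,  0.11650444, -0.86758781]), 'torque': array([-0.02697532, -0.00317611,  0.00868069]), 'width': 85.37255395702292}
scene 44.03993788605464 316.77763974839223 204.87850955226864 [[-0.85, 0.323, -0.416, 1128.92], [0.526, 0.501, -0.687, 1027.383], [-0.013, -0.803, -0.596, 998.449], [0.0, 0.0, 0.0, 1.0]]
carriage_knob [([303.0, 230.0], 0.87, [600.0, 77.0, 105.0])]
lock_pivot [([273.0, 198.0], 0.52, [577.0, -158.0, 64.0]), ([217.0, 171.0], 0.26, [645.0, -476.0, 22.0])]
lock_knob [([292.0, 189.0], 0.77, [515.0, -137.0, 88.0]), ([247.0, 180.0], 0.67
[... 2143 characters left out ...]
.0, 3.0, 65.0]), ([336.0, 187.0], 0.62, [554.0, -53.0, 64.0])]
nest3 [([319.0, 164.0], 0.97, [620.0, -7.0, 64.0]), ([341.0, 168.0], 0.95, [609.0, -68.0, 63.0]), ([315.0, 188.0], 0.64, [550.0, 3.0, 65.0]), ([336.0, 187.0], 0.62, [554.0, -53.0, 64.0])]
cover0 [([445.0, 186.0], 0.87, [568.0, -366.0, 29.0]), ([431.0, 222.0], 0.87, [462.0, -326.0, 26.0]), ([392.0, 232.0], 0.79, [433.0, -214.0, 27.0]), ([449.0, 152.0], 0.64, [666.0, -380.0, 25.0]), ([480.0, 206.0], 0.57, [513.0, -469.0, 10.0]), ([404.0, 191.0], 0.54, [551.0, -249.0, 26.0]), ([220.0, 188.0], 0.53, [556.0, 284.0, 14.0])]
round_cover [([171.0, 208.0], 0.73, [494.0, 418.0, 28.0])]
machine [([328.0, 184.0], 0.97, [563.0, -32.0, 67.0])]
```

View pics/scene0.png

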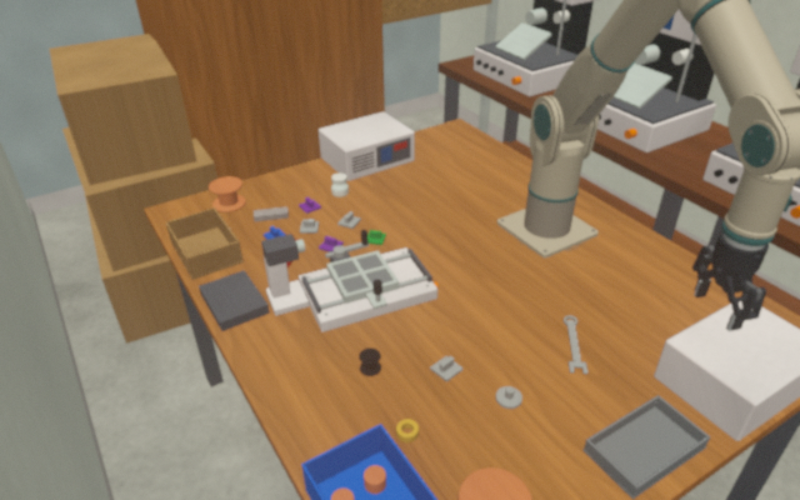

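View pics/top0.png

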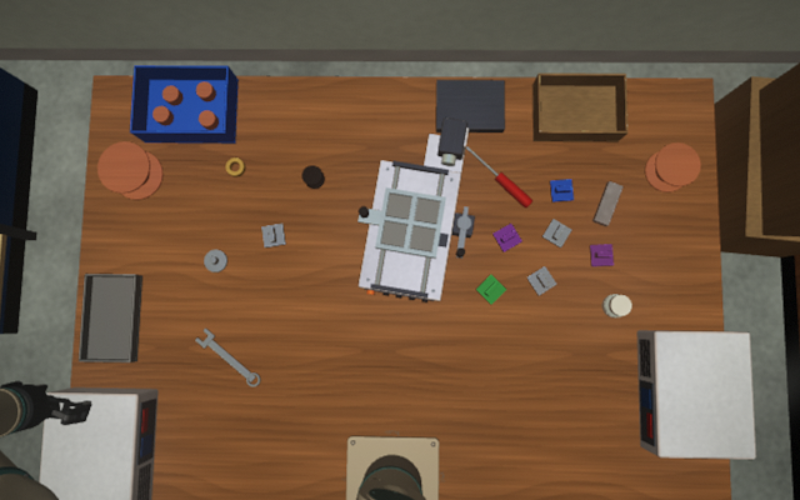

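```bash
python3 - <<'E'
from h import *
p=imaging.get_image("top")
im=p["color"][110:260,150:510,::-1]
cv2.imwrite("pics/t1a.png",cv2.resize(p["color"][120:260,280:420,::-1],None,fx=4.2,fy=4.2,interpolation=cv2.INTER_CUBIC))
cv2.imwrite("pics/t1b.png",cv2.resize(p["color"][130:260,370:510,::-1],None,fx=4.2,fy=4.2,interpolation=cv2.INTER_CUBIC))
E
```

```text
(no output)
```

View zooms.

The top view shows three grey square covers, at display pixels (273,235), (557,232) and (542,281). The round cover is at (215,260), the purple, green and blue plates are decoys, and the lever is at (463,230).

View pics/t1a.png

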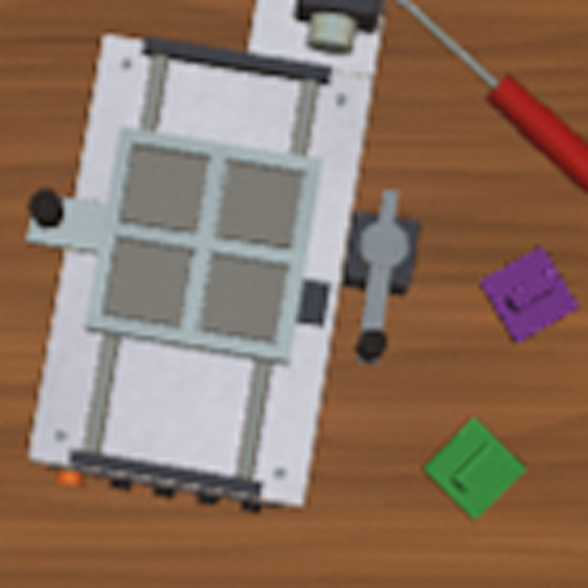

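View pics/t1b.png

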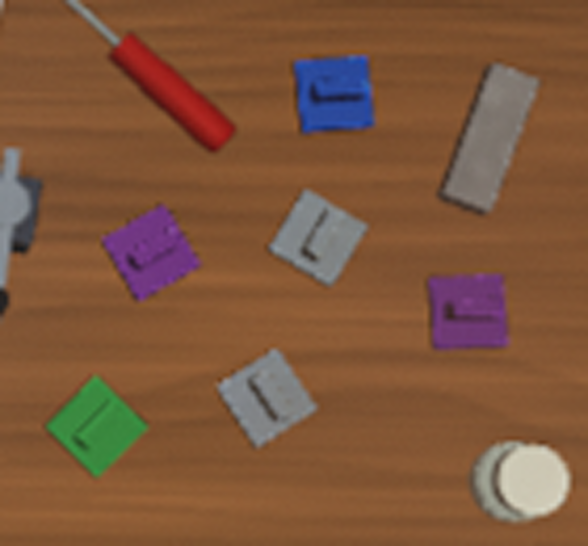

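```bash
cat >> h.py <<'E'
def blob(p,X,R=45,zlo=14,zhi=35,zb=(3,35)):
    "rib and plate estimate near X; uses depth cloud"
    W=cloud(p); d=np.hypot(W[...,0]-X[0],W[...,1]-X[1])
    out={}
    for n,(a,b) in dict(rib=(zlo,zhi),all=zb).items():
        m=(d<R)&(W[...,2]>a)&(W[...,2]<b); q=W[m]
        if len(q)<4: out[n]=None; continue
        r=cv2.minAreaRect(q[:,:2].astype(np.float32))
        c=q[:,:2]-q[:,:2].mean(0); ev,V=np.linalg.eigh(c.T@c)
        out[n]=(len(q),q.mean(0).round(1).tolist(),np.round(r[0],1).tolist(),np.round(r[1],1).tolist(),round(r[2],1),"pca",round(np.degrees(np.arctan2(V[1,1],V[0,1])),1))
    return out
E
python3 - <<'E'
from h import *
p=imaging.get_image("top")
for X in[(556,284),(568,-366),(462,-326)]: print(blob(p,X,38))
W=cloud(p)
# deck / bed orientation : bed points z 25..45 ; deck 60..70
m=(W[...,0]>380)&(W[...,0]<720)&(abs(W[...,1])<140)
for a,b in[(28,40),(62,70)]:
    k=m&(W[...,2]>a)&(W[...,2]<b)&(W[...,1]>-125); q=W[k]
    print(a,len(q),cv2.minAreaRect(q[:,:2].astype(np.float32)))
E
```

```text
{'rib': (65, [556.4, 288.9, 25.3], [555.0, 288.1], [41.3, 35.0], 0.5, 'pca', np.float64(-177.5)), 'all': (332, [555.4, 286.8, 11.1], [555.2, 284.7], [70.0, 71.4], 7.5, 'pca', np.float64(96.6))}
{'rib': (66, [570.0, -369.0, 26.1], [571.6, -367.4], [44.1, 33.6], 79.9, 'pca', np.float64(142.9)), 'all': (341, [568.5, -367.7, 11.4], [566.2, -366.2], [66.7, 71.3], 43.8, 'pca', np.float64(109.9))}
{'rib': (71, [459.2, -333.2, 25.0], [459.8, -336.5], [41.8, 51.2], 45.4, 'pca', np.float64(-145.0)), 'all': (352, [459.9, -329.0, 11.2], [463.1, -326.9], [70.4, 72.5], 45.7, 'pca', np.float64(-142.2))}
28 3193 ((565.3758544921875, -28.63349151611328), (190.005859375, 305.39849853515625), 81.32630920410156)
62 1775 ((586.0160522460938, -7.911918640136719), (185.88070678710938, 139.0552215576172), 81.12913513183594)
```

```bash
cat >> h.py <<'E'
def go(x,y,z,yaw):
    s=ctrl.read_state(); t=s["eef_pos"]; a=s["tool_rot"][2]
    d=np.array([x,y,z])-t; X=np.array([np.cos(a),np.sin(a)]);Y=np.array([np.sin(a),-np.cos(a)])
    dy=(yaw-np.degrees(a)+180)%360-180
    # turn about tool z (down): positive = world yaw decreases
    print("tool dx %.4f dy %.4f dz %.4f turn %.1f"%(d[:2]@X/1000,d[:2]@Y/1000,-d[2]/1000,-dy), "|F",s["force"].round(1),"w",round(s["width"],1),"t",s["clock"])
E
python3 - <<'E'
from h import *
for n in["top","scene"]:
    p=imaging.get_image(n); W=cloud(p)
    m=(np.hypot(W[...,0]-598,W[...,1]-70)<40)&(W[...,2]>88)&(W[...,2]<125);q=W[m];print(n,len(q),q.mean(0),np.median(q,0))
    # by colour: dark pixels near
    c=p["color"].astype(int).max(-1)
    u0,v0=proj(p,(598,71,98)); v,u=np.mgrid[:400,:640]
    k=(c<60)&(np.hypot(u-u0,v-v0)<14); print(u[k].mean(),v[k].mean(),k.sum(),"proj",u0,v0, wz(p,u[k].mean(),v[k].mean(),105))
go(600,70,150,81.3)
E
```

```text
top 62 [596.09059247  70.12504207 110.5745388 ] [595.62933653  70.38128201 113.47188715]
290.78723404255317 169.46808510638297 47 proj 290.36958595351103 169.04799390438964 [595.57812055  69.20046946 105.        ]
scene 84 [602.66695097  72.60368255 106.41610771] [603.26365438  74.30793619 107.67291925]
nan nan 0 proj 302.6955504148428 230.13854163572978 [nan nan nan]
tool dx -0.5466 dy -0.3927 dz 0.0813 turn 80.1 |F [-0.2 -1.   0.3] w 85.4 t 1.3<stdin>:8: RuntimeWarning: Mean of empty slice.
  ret = ret.dtype.type(ret / rcount)
```

drive_tool(deltas="-0.055 -0.039 0.02 8 0.0854; -0.11 -0.079 0.04 16 0.0854; -0.164 -0.118 0.06 24 0.0854; -0.219 -0.157 0.08 32 0.0854; -0.273 -0.196 0.08 40 0.0854; -0.328 -0.236 0.08 48 0.0854; -0.383 -0.275 0.08 56 0.0854; -0.437 -0.314 0.08 64 0.0854; -0.492 -0.353 0.08 72 0.0854; -0.547 -0.393 0.08 80 0.0854; -0.547 -0.393 0.08 80 0.0854; -0.547 -0.393 0.08 80 0.0854")

```text
clock: 2.8
eef_pos: [603.3, 62.6, 151.8]
tool_rot: [3.137, 0.003, 1.413]
force: [-0.3, 0.0, -0.2]
width: 85.5
```

```bash
python3 - <<'E'
from h import *
go(598,70.5,86,81.3);s=ctrl.read_state();print(s["eef_pos"],s["qpos"].round(2))
E
```

```text
tool dx 0.0070 dy -0.0064 dz 0.0658 turn -0.4 |F [-0.3  0.  -0.2] w 85.5 t 2.8
[603.25081194  62.62153896 151.7868111 ] [-0.37  0.69  0.36  1.73 -0.31  0.78 -0.02]
```

drive_tool(deltas="0.007 -0.006 0.03 0 0.0854; 0.007 -0.006 0.06 0 0.0854; 0.007 -0.006 0.066 0 0.0854; 0.007 -0.006 0.066 0 0.0854; 0.007 -0.006 0.066 0 0.015; 0.007 -0.006 0.066 0 0.015; 0.007 -0.006 0.066 0 0.015; 0.007 -0.006 0.066 0 0.015; 0.007 -0.006 0.066 0 0.015")

```text
clock: 3.92
eef_pos: [597.0, 77.3, 86.4]
tool_rot: [3.138, -0.001, 1.421]
force: [2.0, -0.3, 5.9]
width: 20.5
```

```bash
python3 - <<'E'
from h import *
s=ctrl.read_state();print(s["eef_pos"],s["tool_rot"],s["force"],s["width"])
p=imaging.get_image("top");save(p,"t2.png")
E
```

```text
[597.03368849  77.34279566  86.40085113] [ 3.13822186e+00 -6.71418293e-04  1.42139407e+00] [ 1.96524965 -0.30910139  5.85785035] 20.488785204323747
```

View pics/t2.png

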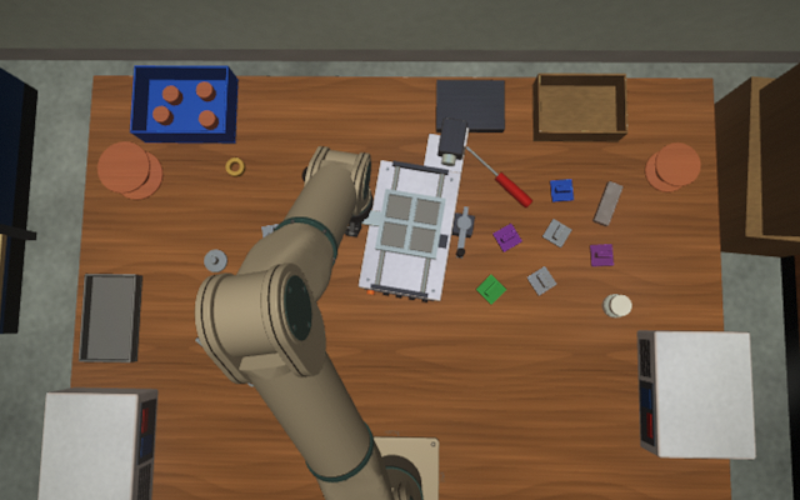

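drive_tool(deltas="0 -0.01 0 0 0.015; 0 -0.025 0 0 0.015; 0 -0.04 0 0 0.015; 0 -0.055 0 0 0.015; 0 -0.062 0 0 0.015; 0 -0.062 0 0 0.015; 0 -0.062 0 0 0.015")

```text
clock: 4.85
eef_pos: [534.4, 87.1, 86.3]
tool_rot: [3.141, -0.001, 1.422]
force: [-0.2, 1.2, 10.0]
width: 20.2
```

drive_tool(deltas="0 -0.006 0 0 0.015; 0 -0.01 0 0 0.015; 0 -0.01 0 0 0.015; 0 -0.01 0 0 0.015")

```text
clock: 5.35
eef_pos: [534.4, 87.1, 86.5]
tool_rot: [3.122, -0.001, 1.421]
force: [20.4, -2.3, -10.6]
width: 19.9
```

drive_tool(deltas="0 -0.003 0 0 0.015; 0 -0.003 0 0 0.015; 0 -0.003 0 0 0.015")

```text
clock: 5.72
eef_pos: [534.4, 87.1, 86.5]
tool_rot: [3.116, -0.001, 1.42]
force: [27.0, -2.4, -17.3]
width: 20.1
```

drive_tool(deltas="0 0.008 0 0 0.015; 0 0.013 0 0 0.015; 0 0.013 0 0 0.015")

```text
clock: 6.1
eef_pos: [535.0, 87.0, 86.3]
tool_rot: [3.14, -0.001, 1.421]
force: [0.6, 1.5, 9.2]
width: 20.5
```

```bash
python3 - <<'E'
from h import *
s=ctrl.read_state();print(s["eef_pos"],s["tool_rot"],s["force"],s["width"])
E
```

```text
[535.01975826  87.03884025  86.34155196] [ 3.13998666e+00 -1.23356045e-03  1.42148628e+00] [0.5822181  1.49164044 9.18895137] 20.47383129912182
```

drive_tool(deltas="0 0 0 0 0.0854; 0 0 0 0 0.0854; 0 0 0 0 0.0854; 0 0 0 -10 0.0854; 0 0 0 -20 0.0854; 0 0 0 -30 0.0854; 0 0 0 -40 0.0854; 0 0 0 -50 0.0854; 0 0 0 -60 0.0854; 0 0 0 -70 0.0854; 0 0 0 -80 0.0854; 0 0 0 -90 0.0854")

```text
clock: 7.6
eef_pos: [533.7, 86.4, 85.0]
tool_rot: [-3.141, -0.001, 2.998]
force: [-0.0, -0.9, -1.0]
width: 86.0
```

drive_tool(deltas="0 0 0 0 0.0854; 0 0 0 0 0.015; 0 0 0 0 0.015; 0 0 0 0 0.015; 0 0 0 0 0.015; 0 0 0 0 0.015; 0 0 0 0 0.015")

```text
clock: 8.48
eef_pos: [533.1, 79.2, 86.1]
tool_rot: [-3.132, -0.002, 2.987]
force: [-3.1, -13.5, 13.0]
width: 20.5
```

```bash
python3 - <<'E'
from h import *
s=ctrl.read_state();print(s["eef_pos"],s["tool_rot"],s["force"],s["width"])
E
```

```text
[533.08460573  79.23647622  86.14734276] [-3.13220667e+00 -1.58570319e-03  2.98694308e+00] [ -3.09441542 -13.51127435  13.03973598] 20.519413330220356
```

drive_tool(deltas="0 0 0 0 0.0854; 0 0 0 0 0.0854; 0 0 -0.04 0 0.0854; 0 0 -0.09 0 0.0854; 0 0 -0.12 0 0.0854")

```text
clock: 9.1
eef_pos: [534.8, 87.9, 207.5]
tool_rot: [3.14, 0.002, 2.994]
force: [0.6, -0.2, 0.2]
width: 85.4
```

```bash
python3 - <<'E'
from h import *
go(430,310,220,171.7)
E
```

```text
tool dx 0.1364 dy 0.2042 dz -0.0125 turn -0.2 |F [ 0.6 -0.2  0.2] w 85.4 t 9.1
```

drive_tool(deltas="0.034 0.051 0 0 0.0854; 0.068 0.102 0 0 0.0854; 0.1 0.153 0 0 0.0854; 0.136 0.204 0 0 0.0854; 0.136 0.204 0 0 0.0854")

```text
clock: 9.72
eef_pos: [425.7, 315.7, 205.4]
tool_rot: [3.138, -0.002, 3.004]
force: [0.2, -0.5, -0.2]
width: 85.5
```

```bash
python3 - <<'E'
from h import *
import pickle
p=imaging.get_image("top");q=imaging.get_image("scene");pickle.dump((p,q),open("pq.pkl","wb"))
cv2.imwrite("pics/t3.png",cv2.resize(p["color"][120:270,180:420,::-1],None,fx=3.3,fy=3.3,interpolation=cv2.INTER_CUBIC))
cv2.imwrite("pics/s3.png",cv2.resize(q["color"][150:350,220:480,::-1],None,fx=3,fy=3,interpolation=cv2.INTER_CUBIC))
E
```

```text
(no output)
```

View pics/t3.png

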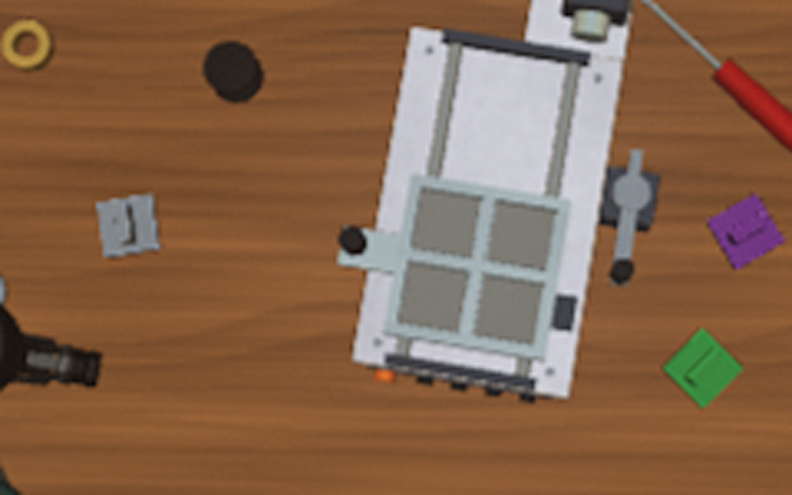

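View pics/s3.png

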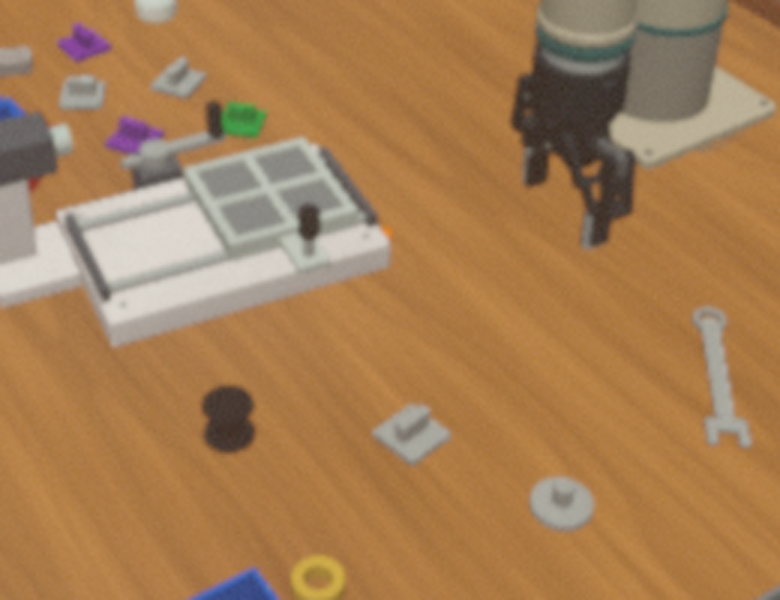

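```bash
cat > fit.py <<'E'
from h import *
from scipy.optimize import minimize
def render(p,poly_list,S=8,box=None):
    u0,v0,u1,v1=box; im=np.zeros(((v1-v0)*S,(u1-u0)*S),np.float32)
    for P,val in poly_list:
        uv=np.array([proj(p,X) for X in P]); uv=((uv+0.5-[u0,v0])*S)
        cv2.fillPoly(im,[np.round(uv*16).astype(np.int32)],val,shift=4)
    im=cv2.resize(im,(u1-u0,v1-v0),interpolation=cv2.INTER_AREA)
    return cv2.GaussianBlur(im,(0,0),0.6)
def sq(cx,cy,a,hx,hy,z):
    c,s=np.cos(a),np.sin(a)
    return [(cx+c*x-s*y,cy+s*x+c*y,z) for x,y in[(-hx,-hy),(hx,-hy),(hx,hy),(-hx,hy)]]
def fit(p,polys,x0,box,steps,mask=None,chan=None):
    u0,v0,u1,v1=box
    img=p["color"][v0:v1,u0:u1].astype(np.float32)
    img=img if chan is None else chan(img)
    def cost(x):
        m=polys(x); L=render(p,m,box=box)   # label image interpolates values
        w=render(p,[(mask(x),1.0)],box=box)>0.5 if mask else np.ones_like(L,bool)
        A=np.stack([L[w],np.ones(w.sum())],1); b=img[w].reshape(w.sum(),-1)
        s,*_=np.linalg.lstsq(A,b,rcond=None); r=b-A@s
        return (r**2).sum()/((b-b.mean(0))**2).sum()
    x0=np.array(x0,float); sim=np.vstack([x0]+[x0+np.eye(len(x0))[i]*steps[i] for i in range(len(x0))])
    r=minimize(cost,x0,method="Nelder-Mead",options=dict(initial_simplex=sim,xatol=1e-3,fatol=1e-6,maxiter=300))
    return r.x,r.fun
def carr(x):
    cx,cy,a=x; c,s=np.cos(a),np.sin(a); L=[(sq(cx,cy,a,69,69,66),1.0)]
    for i in(-32,32):
        for j in(-32,32): L.append((sq(cx+c*i-s*j,cy+s*i+c*j,a,27,27,66),0.0))
    return L
def carr_mask(x): return sq(x[0],x[1],x[2],64,64,66)
def bbox(p,X,r):
    u,v=proj(p,X); return int(u-r),int(v-r),int(u+r),int(v+r)
def plate(x):
    "cover: plate outline at z 8, rest table"
    return [(sq(x[0],x[1],x[2],25,25,0),1.0),(sq(x[0],x[1],x[2],25,25,8),1.0)]
E
python3 - <<'E'
from fit import *
import pickle
p,q=pickle.load(open("pq.pkl","rb"))
for n,P in(("top",p),("scene",q)):
    x,c=fit(P,carr,(516,-22,np.radians(-8.8)),bbox(P,(516,-22,66),40),(4,4,.03),mask=carr_mask)
    print(n,x[:2].round(2),np.degrees(x[2]).round(2),round(c,3))
def chan(im): # saturation: grey vs wood
    return im.max(-1)-im.min(-1)
for X in[(555,285),(567,-366),(463,-327)]:
  for n,P in(("top",p),("scene",q)):
    best=min((fit(P,plate,(X[0],X[1],a),bbox(P,(*X,8),22),(4,4,.1),mask=lambda x,X=X:sq(*X,0,44,44,4),chan=chan) for a in(0,.4,.8,1.2)),key=lambda r:r[1])
    x,c=best; print(n,x[:2].round(2),(np.degrees(x[2])%90).round(1),round(c,3))
    print(models.landmark_of.__name__ and "")
E
```

```text
top [517.94 -21.9 ] -8.91 0.064
scene [517.98 -27.19] -8.65 0.403
top [556.81 290.05] 10.3 0.041

scene [556.94 285.41] 8.9 0.033

top [ 569.62 -371.9 ] 59.3 0.018

scene [ 570.66 -378.89] 58.1 0.045

top [ 458.3  -335.21] 33.2 0.02

scene [ 459.05 -341.69] 31.6 0.034
```

```bash
python3 - <<'E'
from h import *
go(556.6,288.5,60,100)
E
```

```text
tool dx -0.1293 dy -0.0024 dz 0.1451 turn 71.6 |F [-0.4 -1.5 -0.3] w 85.3 t 9.825
```

drive_tool(deltas="-0.05 0 0.02 10 0.0854; -0.1 -0.001 0.04 20 0.0854; -0.129 -0.002 0.06 30 0.0854; -0.129 -0.002 0.09 40 0.0854; -0.129 -0.002 0.11 50 0.0854; -0.129 -0.002 0.13 60 0.0854; -0.129 -0.002 0.145 70 0.0854; -0.129 -0.002 0.145 71.6 0.0854; -0.129 -0.002 0.145 71.6 0.0854; -0.129 -0.002 0.145 71.6 0.0854")

```text
clock: 11.08
eef_pos: [558.0, 287.3, 61.2]
tool_rot: [3.14, -0.001, 1.744]
force: [-0.5, 0.1, -0.2]
width: 85.6
```

```bash
python3 - <<'E'
from h import *
go(556.6,288.5,12,100)
E
```

```text
tool dx 0.0015 dy -0.0011 dz 0.0492 turn -0.1 |F [-0.5  0.1 -0.2] w 85.6 t 11.075
```

drive_tool(deltas="0.0015 -0.001 0.025 0 0.0854; 0.0015 -0.001 0.047 0 0.0854; 0.0015 -0.001 0.048 0 0.0854; 0.0015 -0.001 0.048 0 0.06; 0.0015 -0.001 0.048 0 0.045; 0.0015 -0.001 0.048 0 0.03; 0.0015 -0.001 0.048 0 0.03; 0.0015 -0.001 0.048 0 0.03; 0.0015 -0.001 0.048 0 0.03; 0.0015 -0.001 0.048 0 0.03")

```text
clock: 12.32
eef_pos: [556.8, 289.1, 13.6]
tool_rot: [3.14, -0.001, 1.743]
force: [-0.2, -0.3, 5.0]
width: 32.3
```

```bash
python3 - <<'E'
from h import *
go(556.6,288.5,12,100); s=ctrl.read_state();print(s["eef_pos"],s["tool_rot"])
E
```

```text
tool dx -0.0006 dy -0.0003 dz 0.0016 turn -0.2 |F [-0.2 -0.3  5. ] w 32.3 t 12.325
[556.784846   289.14419656  13.56646198] [ 3.13975627e+00 -6.81273871e-04  1.74270589e+00]
```

drive_tool(deltas="0 0 0 0 0.0854; 0 0 0 0 0.0854; 0 0 0 -10 0.0854; 0 0 0 -20 0.0854; 0 0 0 -30 0.0854; 0 0 0 -40 0.0854; 0 0 0 -50 0.0854; 0 0 0 -60 0.0854; 0 0 0 -70 0.0854; 0 0 0 -80 0.0854; 0 0 0 -90 0.0854; 0 0 0 -90 0.0854")

```text
clock: 13.82
eef_pos: [555.9, 288.4, 12.0]
tool_rot: [3.141, -0.001, -2.972]
force: [0.5, 0.1, -0.0]
width: 85.5
```

```bash
python3 - <<'E'
from h import *
go(556.8,289.1,12,190); s=ctrl.read_state();print(s["eef_pos"],s["tool_rot"])
E
```

```text
tool dx -0.0010 dy 0.0005 dz 0.0000 turn -0.3 |F [ 0.5  0.1 -0. ] w 85.5 t 13.825
[555.88904955 288.39208802  12.00041098] [ 3.14135293e+00 -7.17023973e-04 -2.97198164e+00]
```

drive_tool(deltas="-0.001 0 0 0 0.0854; -0.001 0 0 0 0.05; -0.001 0 0 0 0.01; -0.001 0 0 0 0.008; -0.001 0 0 0 0.008; -0.001 0 0 0 0.008; -0.001 0 0 0 0.008; -0.001 0 0 0 0.008; -0.001 0 0 0 0.008; -0.001 0 0 0 0.008")

```text
clock: 15.08
eef_pos: [557.1, 289.1, 12.5]
tool_rot: [3.141, 0.0, -2.97]
force: [-0.6, 1.1, 3.7]
width: 10.6
```

```bash
python3 - <<'E'
from h import *
go(556.8,289.1,12,190); s=ctrl.read_state();print(s["eef_pos"],s["tool_rot"],s["width"])
E
```

```text
tool dx 0.0003 dy 0.0000 dz 0.0005 turn -0.2 |F [-0.6  1.1  3.7] w 10.6 t 15.075
[557.08774659 289.10198859  12.52595325] [ 3.14134973e+00  3.23242592e-04 -2.96972673e+00] 10.562278430847186
```

```bash
python3 - <<'E'
from h import *
go(554.2,3.1,150,171.2)
E
```

```text
tool dx 0.0518 dy -0.2813 dz -0.1375 turn 18.6 |F [-0.6  1.1  3.7] w 10.6 t 15.075
```

drive_tool(deltas="0 0 -0.03 0 0.008; 0 0 -0.08 0 0.008; 0 0 -0.137 0 0.008; 0 0 -0.137 0 0.008")

```text
clock: 15.58
eef_pos: [559.7, 290.6, 153.7]
tool_rot: [3.138, 0.008, -2.97]
force: [0.6, 0.1, -0.9]
width: 10.4
```

```bash
python3 - <<'E'
from h import *
go(554.2,3.1,150,171.2)
E
```

```text
tool dx 0.0545 dy -0.2824 dz 0.0037 turn 18.6 |F [ 0.6  0.1 -0.9] w 10.4 t 15.575
```

drive_tool(deltas="0.009 -0.047 0 4 0.008; 0.018 -0.094 0 8 0.008; 0.027 -0.141 0 12 0.008; 0.036 -0.188 0 16 0.008; 0.045 -0.235 0 18.6 0.008; 0.053 -0.282 0 18.6 0.008; 0.053 -0.282 0 18.6 0.008; 0.053 -0.282 0 18.6 0.008")

```text
clock: 16.58
eef_pos: [552.3, 2.3, 148.3]
tool_rot: [3.141, -0.002, 2.989]
force: [-0.3, 0.4, -1.2]
width: 10.4
```

```bash
python3 - <<'E'
from h import *
go(554.2,3.1,88,171.2)
E
```

```text
tool dx -0.0018 dy 0.0011 dz 0.0603 turn 0.0 |F [-0.3  0.4 -1.2] w 10.4 t 16.575
```

drive_tool(deltas="-0.002 0.001 0.03 0 0.008; -0.002 0.001 0.055 0 0.008; -0.002 0.001 0.06 0 0.008; -0.002 0.001 0.06 0 0.008")

```text
clock: 17.08
eef_pos: [555.1, 3.9, 89.2]
tool_rot: [3.141, -0.001, 2.991]
force: [0.6, 0.1, -0.4]
width: 10.6
```

```bash
python3 - <<'E'
from h import *
go(554.2,3.1,77.5,171.2)
p=imaging.get_image("top")
cv2.imwrite("pics/t4.png",cv2.resize(p["color"][120:270,240:420,::-1],None,fx=4,fy=4,interpolation=cv2.INTER_CUBIC))
q=imaging.get_image("scene")
cv2.imwrite("pics/s4.png",cv2.resize(q["color"][150:280,220:380,::-1],None,fx=4.5,fy=4.5,interpolation=cv2.INTER_CUBIC))
E
```

```text
tool dx 0.0007 dy -0.0009 dz 0.0117 turn 0.1 |F [ 0.6  0.1 -0.4] w 10.6 t 17.075
```

View pics/s4.png

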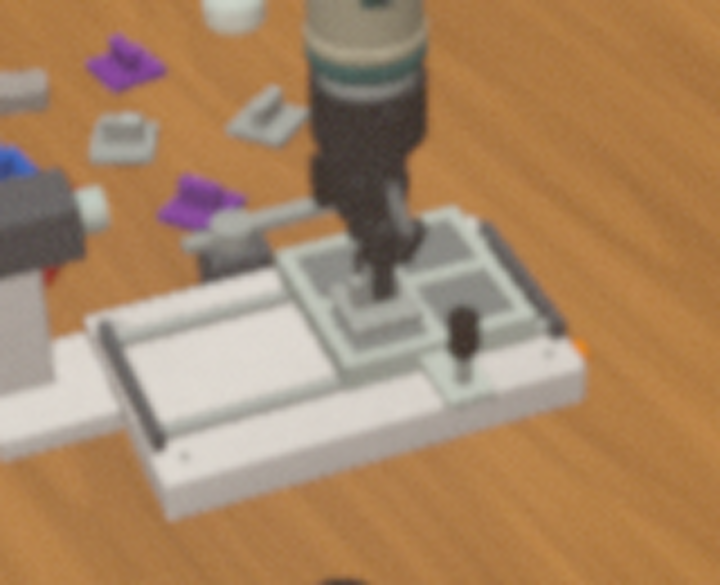

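drive_tool(deltas="0.0004 -0.0009 0 0 0.008; 0.0004 -0.0009 0.004 0 0.008; 0.0004 -0.0009 0.008 0 0.008; 0.0004 -0.0009 0.008 0 0.008")

```text
clock: 17.68
eef_pos: [554.2, 1.8, 80.9]
tool_rot: [-3.141, -0.001, 2.989]
force: [-0.3, 0.7, -1.4]
width: 10.4
```

```bash
python3 - <<'E'
from h import *
go(554.2,3.1,75.5,171.2)
E
```

```text
tool dx 0.0002 dy 0.0013 dz 0.0054 turn 0.0 |F [-0.3  0.7 -1.4] w 10.4 t 17.675
```

drive_tool(deltas="0 0 0 0 0.008; 0 0 0 0 0.008; 0 0 0 0 0.008")

```text
clock: 18.05
eef_pos: [554.6, 1.9, 81.4]
tool_rot: [3.142, 0.0, 2.989]
force: [-0.3, 0.4, -0.8]
width: 10.6
```

drive_tool(deltas="0 0 0 0 0.008")

```text
clock: 18.18
eef_pos: [554.6, 1.9, 81.3]
tool_rot: [3.142, 0.0, 2.989]
force: [-0.7, -0.2, -0.5]
width: 10.4
```

```bash
python3 - <<'E'
from h import *
for i in range(4): go(554.2,3.1,75.5,171.2);imaging.get_image("top")
E
```

```text
tool dx 0.0006 dy 0.0011 dz 0.0058 turn 0.0 |F [-0.7 -0.2 -0.5] w 10.4 t 18.175
tool dx 0.0006 dy 0.0011 dz 0.0058 turn 0.0 |F [-0.2 -0.9 -0.8] w 10.3 t 18.225
tool dx 0.0006 dy 0.0012 dz 0.0058 turn 0.0 |F [ 0.2 -0.3 -1.3] w 10.6 t 18.275
tool dx 0.0005 dy 0.0011 dz 0.0058 turn 0.0 |F [ 0.   0.1 -1.1] w 10.3 t 18.325
```

drive_tool(deltas="0.0003 0.0011 0 0 0.008; 0.0003 0.0011 0 0 0.008; 0.0003 0.0011 0.003 0 0.008; 0.0003 0.0011 0.004 0 0.008; 0.0003 0.0011 0.004 0 0.008; 0.0003 0.0011 0.004 0 0.008")

```text
clock: 19.12
eef_pos: [554.5, 3.0, 77.3]
tool_rot: [3.142, -0.0, 2.989]
force: [0.6, 0.4, -0.7]
width: 10.5
```

drive_tool(deltas="0 0 0.001 0 0.008; 0 0 0.002 0 0.008; 0 0 0.002 0 0.008; 0 0 0.002 0 0.008")

```text
clock: 19.62
eef_pos: [554.5, 3.0, 75.3]
tool_rot: [3.142, 0.0, 2.989]
force: [0.4, -0.1, -0.1]
width: 10.3
```

drive_tool(deltas="0 0 0.002 0 0.008; 0 0 0.004 0 0.008; 0 0 0.005 0 0.008; 0 0 0.006 0 0.008; 0 0 0.006 0 0.008")

```text
clock: 20.25
eef_pos: [554.9, 2.9, 70.4]
tool_rot: [-3.141, 0.001, 2.989]
force: [-2.4, 0.4, 11.8]
width: 10.6
```

drive_tool(deltas="0 0 0.002 0 0.008; 0 0 0.003 0 0.008; 0 0 0.003 0 0.008")

```text
clock: 20.62
eef_pos: [557.9, 2.5, 70.2]
tool_rot: [3.141, 0.008, 2.988]
force: [-2.5, -1.1, 29.8]
width: 10.2
```

drive_tool(deltas="0 0 -0.005 0 0.008; 0 0 -0.006 0 0.03; 0 0 -0.006 0 0.03; 0 0 -0.006 0 0.03; 0 0 -0.04 0 0.03; 0 0 -0.08 0 0.03")

```text
clock: 21.38
eef_pos: [553.4, 3.1, 146.0]
tool_rot: [-3.141, -0.003, 2.989]
force: [0.9, -0.1, 0.5]
width: 30.2
```

```bash
python3 - <<'E'
from h import *
go(600,-150,180,171.2)
E
```

```text
tool dx -0.0693 dy -0.1442 dz -0.0340 turn 0.1 |F [ 0.9 -0.1  0.5] w 30.2 t 21.375
```

```bash
cat > covers.py <<'E'
from fit import *
import sys
def chan(im): return im.max(-1)-im.min(-1)
def cov(P,X,off):
    b=min((fit(P,plate,(X[0],X[1],a),bbox(P,(*X,8),22),(4,4,.1),mask=lambda x:sq(*X,0,44,44,4),chan=chan) for a in(0,.4,.8,1.2)),key=lambda r:r[1])
    return (b[0][:2]-off).round(1),(np.degrees(b[0][2])%90).round(1),round(b[1],3)
E
python3 - <<'E'
from covers import *
p=imaging.get_image("top");q=imaging.get_image("scene");save(p,"t5.png")
cv2.imwrite("pics/s5.png",cv2.resize(q["color"][130:280,200:380,::-1],None,fx=4.2,fy=4.2,interpolation=cv2.INTER_CUBIC))
for X in[(569,-371),(459,-335)]: print(cov(p,X,(.3,1.8)),cov(q,X,(.3,-3.5)))
go(458.4,-337.5,120,123)
E
```

```text
(array([ 569.3, -373.6]), np.float64(58.8), np.float64(0.018)) (array([ 569.6, -376.4]), np.float64(57.1), np.float64(0.075))
(array([ 458.1, -337. ]), np.float64(33.1), np.float64(0.02)) (array([ 458.2, -338.2]), np.float64(29.3), np.float64(0.134))
tool dx 0.0456 dy -0.3519 dz 0.0297 turn 48.2 |F [ 0.3 -0.5  0.1] w 30.0 t 21.475
```

View pics/t5.png

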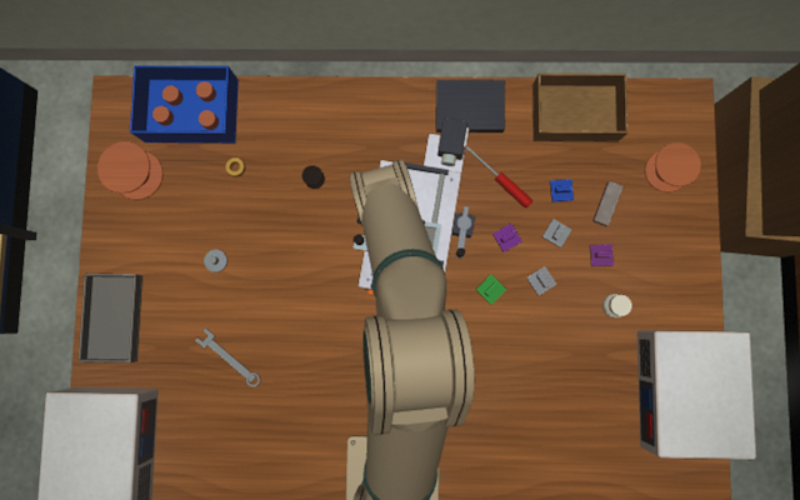

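View pics/s5.png

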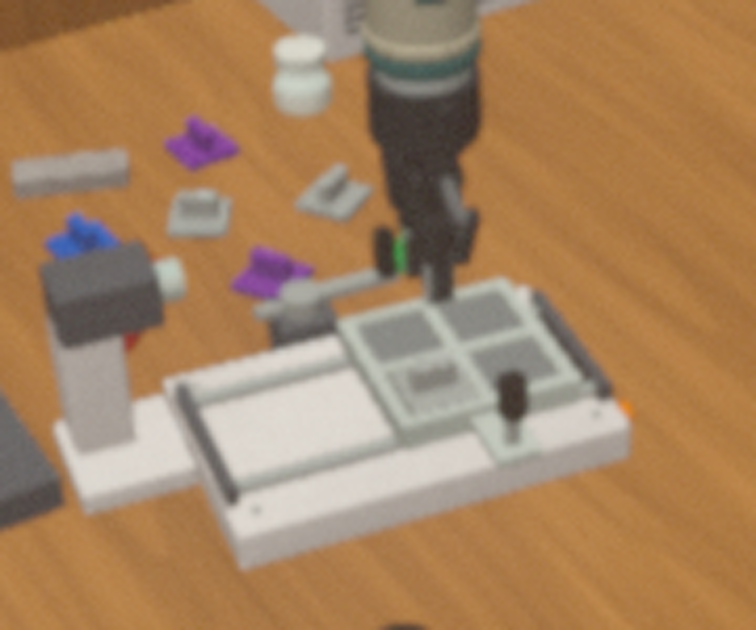

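The first cover sits flush in the far-left nest, at about (430,380) in the scene crop. The two grey covers on the right have not moved.

drive_tool(deltas="0.008 -0.059 0 8 0.0854; 0.015 -0.117 0 16 0.0854; 0.023 -0.176 0 24 0.0854; 0.03 -0.235 0 32 0.0854; 0.038 -0.293 0 40 0.0854; 0.046 -0.352 0.03 48 0.0854; 0.046 -0.352 0.06 48.2 0.0854; 0.046 -0.352 0.09 48.2 0.0854; 0.046 -0.352 0.09 48.2 0.0854; 0.046 -0.352 0.09 48.2 0.0854")

```text
clock: 22.72
eef_pos: [455.8, -337.8, 56.6]
tool_rot: [3.141, 0.0, 2.148]
force: [0.2, 0.8, -0.5]
width: 85.5
```

```bash
python3 - <<'E'
from h import *
go(458.2,-337.5,13,123)
E
```

```text
tool dx -0.0011 dy 0.0022 dz 0.0436 turn 0.1 |F [ 0.2  0.8 -0.5] w 85.5 t 22.725
```

drive_tool(deltas="-0.001 0.002 0.022 0 0.0854; -0.001 0.002 0.042 0 0.0854; -0.001 0.002 0.044 0 0.0854; -0.001 0.002 0.044 0 0.06; -0.001 0.002 0.044 0 0.045; -0.001 0.002 0.044 0 0.03; -0.001 0.002 0.044 0 0.03; -0.001 0.002 0.044 0 0.03; -0.001 0.002 0.044 0 0.03; -0.001 0.002 0.044 0 0.03; -0.001 0.002 0.044 0 0.03")

```text
clock: 24.1
eef_pos: [458.3, -338.0, 13.5]
tool_rot: [3.141, 0.002, 2.148]
force: [-0.4, 0.6, 6.6]
width: 32.2
```

drive_tool(deltas="0 0 0 0 0.0854; 0 0 0 0 0.0854; 0 0 0 10 0.0854; 0 0 0 20 0.0854; 0 0 0 30 0.0854; 0 0 0 40 0.0854; 0 0 0 50 0.0854; 0 0 0 60 0.0854; 0 0 0 70 0.0854; 0 0 0 80 0.0854; 0 0 0 90 0.0854; 0 0 0 90 0.0854")

```text
clock: 25.6
eef_pos: [457.6, -337.4, 12.1]
tool_rot: [-3.141, 0.001, 0.579]
force: [0.4, -0.2, 0.6]
width: 85.3
```

drive_tool(deltas="0 0 0 0 0.0854; 0 0 0 0 0.0854")

```text
clock: 25.85
eef_pos: [457.6, -337.6, 12.3]
tool_rot: [-3.141, -0.0, 0.578]
force: [0.8, -0.3, -0.2]
width: 85.6
```

drive_tool(deltas="0.0004 0 0 0 0.05; 0.0004 0 0 0 0.01; 0.0004 0 0 0 0.008; 0.0004 0 0 0 0.008; 0.0004 0 0 0 0.008; 0.0004 0 0 0 0.008; 0.0004 0 0 0 0.008; 0.0004 0 0 0 0.008")

```text
clock: 26.85
eef_pos: [458.0, -337.5, 12.5]
tool_rot: [3.141, -0.0, 0.577]
force: [-0.1, 0.3, 3.6]
width: 10.3
```

```bash
python3 - <<'E'
from h import *
go(458.3,-338,13,33.1)
go(544.4,-60.1,150,81.2)
E
```

```text
tool dx -0.0000 dy 0.0005 dz -0.0005 turn -0.1 |F [-0.1  0.3  3.6] w 10.3 t 26.85
tool dx 0.2237 dy -0.1855 dz -0.1375 turn -48.2 |F [-0.1  0.3  3.6] w 10.3 t 26.85
```

drive_tool(deltas="0 0 -0.03 0 0.008; 0 0 -0.08 0 0.008; 0 0 -0.137 0 0.008; 0.037 -0.031 -0.137 -8 0.008; 0.075 -0.062 -0.137 -16 0.008; 0.112 -0.093 -0.137 -24 0.008; 0.149 -0.124 -0.137 -32 0.008; 0.187 -0.155 -0.137 -40 0.008; 0.224 -0.186 -0.137 -48.2 0.008; 0.224 -0.186 -0.137 -48.2 0.008; 0.224 -0.186 -0.137 -48.2 0.008; 0.224 -0.186 -0.137 -48.2 0.008")

```text
clock: 28.35
eef_pos: [543.7, -61.0, 149.1]
tool_rot: [-3.141, 0.001, 1.415]
force: [0.2, -0.3, -1.4]
width: 10.3
```

```bash
python3 - <<'E'
from h import *
go(544.4,-60.1,86,81.2)
E
```

```text
tool dx 0.0010 dy 0.0005 dz 0.0631 turn -0.1 |F [ 0.2 -0.3 -1.4] w 10.3 t 28.35
```

drive_tool(deltas="0.001 0.0005 0.03 0 0.008; 0.001 0.0005 0.055 0 0.008; 0.001 0.0005 0.063 0 0.008; 0.001 0.0005 0.063 0 0.008; 0.001 0.0005 0.063 0 0.008; 0.001 0.0005 0.063 0 0.008")

```text
clock: 29.1
eef_pos: [545.5, -58.6, 87.1]
tool_rot: [3.14, -0.0, 1.418]
force: [-0.9, -0.1, -0.2]
width: 10.5
```

```bash
python3 - <<'E'
from h import *
go(544.4,-60.1,75.5,81.2)
E
```

```text
tool dx -0.0017 dy -0.0009 dz 0.0116 turn 0.0 |F [-0.9 -0.1 -0.2] w 10.5 t 29.1
```

drive_tool(deltas="-0.0016 -0.0008 0.003 0 0.008; -0.0016 -0.0008 0.006 0 0.008; -0.0016 -0.0008 0.006 0 0.008; -0.0016 -0.0008 0.006 0 0.008")

```text
clock: 29.6
eef_pos: [543.9, -59.9, 80.2]
tool_rot: [-3.141, -0.0, 1.418]
force: [0.4, -1.3, -1.4]
width: 10.3
```

```bash
python3 - <<'E'
from h import *
go(544.4,-60.1,75.5,81.2)
E
```

```text
tool dx -0.0002 dy 0.0005 dz 0.0047 turn 0.0 |F [ 0.4 -1.3 -1.4] w 10.3 t 29.6
```

drive_tool(deltas="-0.0001 0.0004 0 0 0.008; -0.0001 0.0004 0.003 0 0.008; -0.0001 0.0004 0.005 0 0.008; -0.0001 0.0004 0.005 0 0.008; -0.0001 0.0004 0.005 0 0.008")

```text
clock: 30.22
eef_pos: [545.4, -60.3, 77.7]
tool_rot: [3.139, -0.001, 1.418]
force: [-2.6, 0.4, 20.7]
width: 10.0
```

drive_tool(deltas="0 0 -0.005 0 0.008; 0 0 -0.006 0 0.008; 0 0 -0.006 0 0.008; 0 0 -0.006 0 0.008")

```text
clock: 30.72
eef_pos: [544.0, -60.0, 80.8]
tool_rot: [-3.141, 0.0, 1.418]
force: [-0.9, -0.2, -0.6]
width: 10.7
```

```bash
python3 - <<'E'
from h import *
go(544.4,-60.1,75.5,81.2)
q=imaging.get_image("scene")
cv2.imwrite("pics/s6.png",cv2.resize(q["color"][180:270,230:350,::-1],None,fx=6.4,fy=6.4,interpolation=cv2.INTER_CUBIC))
E
```

```text
tool dx -0.0000 dy 0.0004 dz 0.0053 turn 0.0 |F [-0.9 -0.2 -0.6] w 10.7 t 30.725
```

View pics/s6.png

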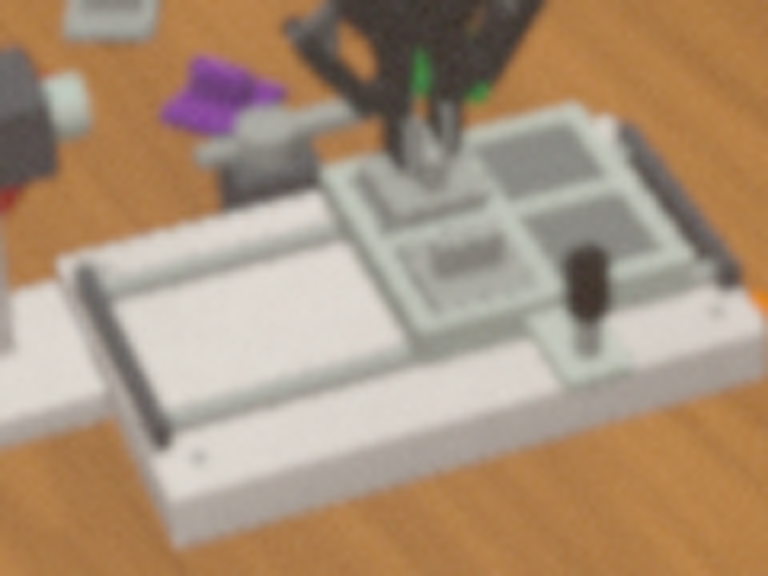

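drive_tool(deltas="0 0.0014 0 0 0.008; 0 0.0014 0 0 0.008; 0 0.0014 0.002 0 0.008; 0 0.0014 0.0035 0 0.008; 0 0.0014 0.0035 0 0.008; 0 0.0014 0.0035 0 0.008")

```text
clock: 31.52
eef_pos: [545.7, -60.3, 78.2]
tool_rot: [3.141, -0.0, 1.418]
force: [-0.7, 0.3, 5.6]
width: 10.4
```

drive_tool(deltas="0.0007 0 0 0 0.008; 0.0013 0 0 0 0.008; 0.0013 0 0 0 0.008")

```text
clock: 31.9
eef_pos: [545.8, -60.2, 78.2]
tool_rot: [3.141, 0.001, 1.417]
force: [-1.3, -1.5, 5.8]
width: 10.7
```

drive_tool(deltas="-0.0013 0 0 0 0.008; -0.0026 0 0 0 0.008; -0.0026 0 0 0 0.008")

```text
clock: 32.28
eef_pos: [545.8, -60.4, 78.2]
tool_rot: [3.141, -0.002, 1.418]
force: [-0.1, 2.4, 5.8]
width: 10.2
```

drive_tool(deltas="0.0013 0 -0.004 0 0.008; 0.0023 -0.001 -0.004 0 0.008; 0.0023 -0.001 -0.004 0 0.008; 0.0023 -0.001 0 0 0.008; 0.0023 -0.001 0.001 0 0.008; 0.0023 -0.001 0.001 0 0.008")

```text
clock: 33.02
eef_pos: [545.2, -59.3, 78.0]
tool_rot: [3.141, -0.0, 1.418]
force: [-1.5, 1.2, 13.2]
width: 10.3
```

drive_tool(deltas="0 0 -0.005 0 0.008; -0.002 0 -0.005 0 0.008; -0.002 0 -0.005 0 0.008; -0.002 0 -0.001 0 0.008; -0.002 0 0 0 0.008; -0.002 0 0 0 0.008")

```text
clock: 33.78
eef_pos: [544.9, -61.3, 78.0]
tool_rot: [3.141, -0.0, 1.418]
force: [-2.3, 0.6, 13.9]
width: 10.3
```

drive_tool(deltas="0 0 -0.005 0 0.008; 0.001 0.002 -0.005 0 0.008; 0.001 0.002 -0.005 0 0.008; 0.001 0.002 -0.001 0 0.008; 0.001 0.002 0 0 0.008; 0.001 0.002 0 0 0.008")

```text
clock: 34.52
eef_pos: [546.4, -60.4, 76.5]
tool_rot: [-3.141, 0.0, 1.418]
force: [-0.4, 0.2, -0.5]
width: 10.2
```

drive_tool(deltas="0 0 -0.005 0 0.008; 0 -0.0035 -0.005 0 0.008; 0 -0.0035 -0.005 0 0.008; 0 -0.0035 -0.001 0 0.008; 0 -0.0035 0 0 0.008; 0 -0.0035 0 0 0.008")

```text
clock: 35.28
eef_pos: [543.7, -59.9, 78.1]
tool_rot: [3.141, -0.001, 1.418]
force: [-0.5, 1.8, 13.3]
width: 10.2
```

drive_tool(deltas="0 0 -0.005 0 0.008; 0 0.004 -0.005 0 0.008; 0 0.004 -0.005 0 0.008; 0 0.004 -0.001 0 0.008; 0 0.004 0.001 0 0.008; 0 0.004 0.001 0 0.008; 0 0.004 0.001 0 0.008")

```text
clock: 36.15
eef_pos: [547.1, -60.5, 75.7]
tool_rot: [-3.141, 0.0, 1.418]
force: [-0.3, 0.1, -1.1]
width: 10.5
```

drive_tool(deltas="0 0.002 0 0 0.008; 0 0.004 0 0 0.008; 0 0.004 0 0 0.008; 0 0.004 0 0 0.008")

```text
clock: 36.65
eef_pos: [550.4, -61.0, 75.6]
tool_rot: [-3.14, -0.0, 1.418]
force: [-2.1, 1.2, 0.7]
width: 10.8
```

drive_tool(deltas="0 -0.004 0 0 0.008; 0 -0.008 0 0 0.008; 0 -0.008 0 0 0.008; 0 -0.008 0 0 0.008")

```text
clock: 37.15
eef_pos: [544.4, -60.1, 76.2]
tool_rot: [3.139, 0.0, 1.418]
force: [2.6, 0.0, -0.3]
width: 10.5
```

drive_tool(deltas="0 0.0035 0 0 0.008; 0 0.0035 0.002 0 0.008; 0 0.0035 0.005 0 0.008; 0 0.0035 0.0075 0 0.008; 0 0.0035 0.0085 0 0.008; 0 0.0035 0.0085 0 0.008")

```text
clock: 37.9
eef_pos: [548.8, -60.7, 70.2]
tool_rot: [3.137, -0.001, 1.418]
force: [-1.9, 0.7, 25.2]
width: 10.7
```

drive_tool(deltas="0 0 -0.004 0 0.008; 0 0 -0.004 0 0.03; 0 0 -0.004 0 0.03; 0 0 -0.004 0 0.03; 0 0 -0.04 0 0.03; 0 0 -0.08 0 0.03; 0 0 -0.08 0 0.03")

```text
clock: 38.78
eef_pos: [548.7, -60.8, 149.7]
tool_rot: [3.136, -0.0, 1.418]
force: [0.5, 0.2, -0.4]
width: 30.0
```

```bash
python3 - <<'E'
from h import *
go(569.3,-374.2,150,59)
E
```

```text
tool dx -0.3066 dy 0.0681 dz -0.0003 turn 22.2 |F [ 0.5  0.2 -0.4] w 30.0 t 38.775
```

drive_tool(deltas="-0.05 0.011 0 4 0.0854; -0.102 0.023 0 8 0.0854; -0.153 0.034 0 12 0.0854; -0.204 0.045 0 16 0.0854; -0.255 0.057 0 20 0.0854; -0.307 0.068 0 22.2 0.0854; -0.307 0.068 0.04 22.2 0.0854; -0.307 0.068 0.09 22.2 0.0854; -0.307 0.068 0.09 22.2 0.0854; -0.307 0.068 0.09 22.2 0.0854")

```text
clock: 40.02
eef_pos: [567.5, -374.7, 58.0]
tool_rot: [3.141, 0.0, 1.031]
force: [0.7, -0.6, 1.4]
width: 85.5
```

```bash
python3 - <<'E'
from covers import *
p=imaging.get_image("top");q=imaging.get_image("scene")
cv2.imwrite("pics/t7.png",cv2.resize(p["color"][120:280,260:500,::-1],None,fx=3.3,fy=3.3,interpolation=cv2.INTER_CUBIC))
cv2.imwrite("pics/s7.png",cv2.resize(q["color"][130:280,200:380,::-1],None,fx=4.2,fy=4.2,interpolation=cv2.INTER_CUBIC))
x,c=fit(p,carr,(518,-22,np.radians(-8.8)),bbox(p,(518,-22,66),40),(4,4,.03),mask=carr_mask);print(x,c)
go(569.3,-374.2,13,59)
E
```

```text
[ 5.22051601e+02 -2.25526153e+01 -1.55447179e-01] 0.24524771189930208
tool dx 0.0013 dy 0.0002 dz 0.0465 turn 0.1 |F [0.6 1.2 0.7] w 85.0 t 40.125
```

View pics/t7.png

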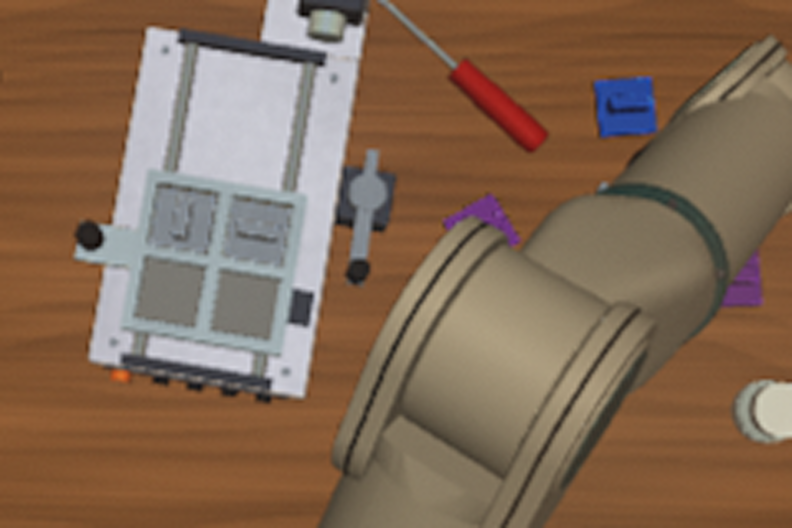

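View pics/s7.png

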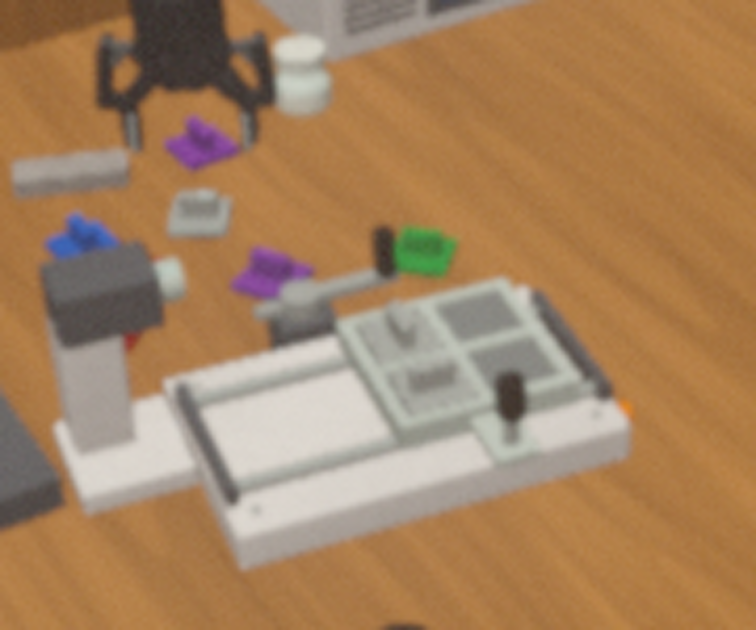

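Both placed covers look flush in the far row. The carriage has crept about 4 mm off its stop, which the rules allow. Next is the last cover.

drive_tool(deltas="0.001 0 0.022 0 0.0854; 0.001 0 0.044 0 0.0854; 0.001 0 0.0455 0 0.0854; 0.001 0 0.0455 0 0.06; 0.001 0 0.0455 0 0.045; 0.001 0 0.0455 0 0.03; 0.001 0 0.0455 0 0.03; 0.001 0 0.0455 0 0.03; 0.001 0 0.0455 0 0.03; 0.001 0 0.0455 0 0.03")

```text
clock: 41.38
eef_pos: [568.3, -373.9, 12.8]
tool_rot: [3.14, 0.0, 1.031]
force: [1.0, -0.4, 5.4]
width: 32.2
```

drive_tool(deltas="0 0 0 0 0.0854; 0 0 0 0 0.0854; 0 0 0 10 0.0854; 0 0 0 20 0.0854; 0 0 0 30 0.0854; 0 0 0 40 0.0854; 0 0 0 50 0.0854; 0 0 0 60 0.0854; 0 0 0 70 0.0854; 0 0 0 80 0.0854; 0 0 0 90 0.0854; 0 0 0 90 0.0854")

```text
clock: 42.88
eef_pos: [567.5, -372.9, 11.1]
tool_rot: [3.141, 0.001, -0.538]
force: [-0.3, -0.5, -0.2]
width: 85.5
```

drive_tool(deltas="0 0 0 0 0.0854; 0 0 0 0 0.0854")

```text
clock: 43.12
eef_pos: [567.6, -373.4, 11.8]
tool_rot: [-3.141, 0.0, -0.539]
force: [-0.2, 0.5, 0.5]
width: 85.4
```

drive_tool(deltas="0.0008 0 -0.0006 0 0.05; 0.0008 0 -0.0006 0 0.01; 0.0008 0 -0.0006 0 0.008; 0.0008 0 -0.0006 0 0.008; 0.0008 0 -0.0006 0 0.008; 0.0008 0 -0.0006 0 0.008; 0.0008 0 -0.0006 0 0.008; 0.0008 0 -0.0006 0 0.008")

```text
clock: 44.12
eef_pos: [568.5, -373.9, 12.6]
tool_rot: [-3.142, -0.0, -0.54]
force: [-0.7, 0.0, 3.0]
width: 10.6
```

```bash
python3 - <<'E'
from h import *
go(568.3,-373.9,13,-31)
go(485.3,-50.9,150,-8.9)
E
```

```text
tool dx -0.0002 dy 0.0001 dz -0.0004 turn 0.1 |F [-0.7  0.   3. ] w 10.6 t 44.125
tool dx -0.2374 dy -0.2342 dz -0.1374 turn -22.0 |F [-0.7  0.   3. ] w 10.6 t 44.125
```

drive_tool(deltas="0 0 -0.03 0 0.008; 0 0 -0.08 0 0.008; 0 0 -0.137 0 0.008; -0.034 -0.033 -0.137 -4 0.008; -0.068 -0.067 -0.137 -8 0.008; -0.102 -0.1 -0.137 -12 0.008; -0.136 -0.134 -0.137 -16 0.008; -0.17 -0.167 -0.137 -20 0.008; -0.204 -0.2 -0.137 -22 0.008; -0.237 -0.234 -0.137 -22 0.008; -0.237 -0.234 -0.137 -22 0.008; -0.237 -0.234 -0.137 -22 0.008")

```text
clock: 45.62
eef_pos: [485.7, -51.7, 149.4]
tool_rot: [3.141, -0.001, -0.156]
force: [-0.1, -0.3, -0.8]
width: 10.3
```

```bash
python3 - <<'E'
from h import *
go(485.3,-50.9,86,-8.9)
E
```

```text
tool dx -0.0005 dy -0.0007 dz 0.0634 turn -0.0 |F [-0.1 -0.3 -0.8] w 10.3 t 45.625
```

drive_tool(deltas="-0.0005 -0.0007 0.03 0 0.008; -0.0005 -0.0007 0.055 0 0.008; -0.0005 -0.0007 0.065 0 0.008; -0.0005 -0.0007 0.066 0 0.008; -0.0005 -0.0007 0.066 0 0.008; -0.0005 -0.0007 0.066 0 0.008")

```text
clock: 46.38
eef_pos: [485.6, -50.6, 84.1]
tool_rot: [-3.142, -0.001, -0.156]
force: [-0.2, -0.2, -1.9]
width: 10.6
```

```bash
python3 - <<'E'
from h import *
go(485.3,-50.9,75.5,-8.9)
E
```

```text
tool dx -0.0003 dy 0.0003 dz 0.0086 turn -0.1 |F [-0.2 -0.2 -1.9] w 10.6 t 46.375
```

drive_tool(deltas="-0.0003 0.0003 0.003 0 0.008; -0.0003 0.0003 0.006 0 0.008; -0.0003 0.0003 0.0075 0 0.008; -0.0003 0.0003 0.0075 0 0.008; -0.0003 0.0003 0.0075 0 0.008")

```text
clock: 47.0
eef_pos: [484.7, -50.7, 75.9]
tool_rot: [3.142, 0.0, -0.156]
force: [-0.4, 0.1, -1.1]
width: 10.5
```

drive_tool(deltas="0 0 0.002 0 0.008; 0 0 0.005 0 0.008; 0 0 0.0065 0 0.008; 0 0 0.0075 0 0.008; 0 0 0.008 0 0.008; 0 0 0.008 0 0.008")

```text
clock: 47.75
eef_pos: [486.7, -51.0, 70.3]
tool_rot: [-3.14, -0.005, -0.157]
force: [-1.7, 1.7, 28.2]
width: 10.4
```

Bottomed out at z 70.3. I'll release, lift and look.

drive_tool(deltas="0 0 -0.004 0 0.008; 0 0 -0.004 0 0.03; 0 0 -0.004 0 0.03; 0 0 -0.004 0 0.03; 0 0 -0.04 0 0.03; 0 0 -0.08 0 0.03; -0.03 -0.04 -0.08 0 0.03; -0.06 -0.09 -0.08 0 0.03; -0.06 -0.14 -0.08 0 0.03; -0.06 -0.2 -0.08 0 0.03; -0.06 -0.26 -0.08 0 0.03; -0.06 -0.26 -0.08 0 0.03")

```text
clock: 49.25
eef_pos: [465.6, 221.2, 146.9]
tool_rot: [-3.14, 0.001, -0.146]
force: [0.8, -1.3, 0.2]
width: 29.7
```

```bash
python3 - <<'E'
from fit import *
p=imaging.get_image("top");q=imaging.get_image("scene");save(p,"t8f.png")
cv2.imwrite("pics/t8.png",cv2.resize(p["color"][140:240,270:400,::-1],None,fx=5.5,fy=5.5,interpolation=cv2.INTER_CUBIC))
cv2.imwrite("pics/s8.png",cv2.resize(q["color"][180:270,230:350,::-1],None,fx=6.4,fy=6.4,interpolation=cv2.INTER_CUBIC))
x,c=fit(p,carr,(522,-22,np.radians(-8.8)),bbox(p,(518,-22,66),40),(4,4,.03),mask=carr_mask);print(x,c)
W=cloud(p);m=np.array([[np.cos(-.155),np.sin(-.155)],[-np.sin(-.155),np.cos(-.155)]])
L=(W[...,:2]-x[:2])@m.T
for i,j in((-1,-1),(-1,1),(1,-1),(1,1)):
    d=L-[32*i,32*j]; k=(abs(d)<23).all(-1)&(W[...,2]<76); print(i,j,np.median(W[k][:,2]).round(1),k.sum())
k=(abs(L)<4).any(-1)&(abs(L)<60).all(-1)&(W[...,2]<76);print("deck",np.median(W[k][:,2]))
print(ctrl.read_state()["eef_pos"])
E
```

```text
[ 5.23902685e+02 -2.30097426e+01 -1.56402923e-01] 0.29302207129510605
-1 -1 66.8 217
-1 1 63.4 271
1 -1 67.0 209
1 1 66.6 210
deck 66.53158424288449
[465.46405879 215.45099041 147.45019492]
```

View pics/t8.png

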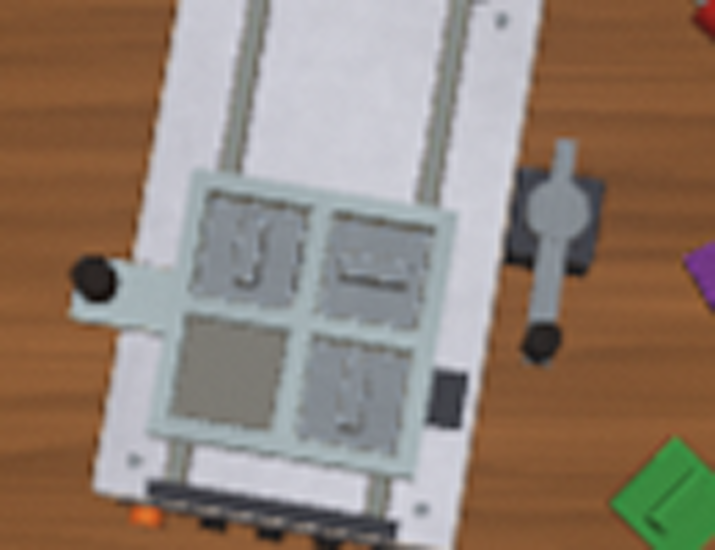

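View pics/s8.png

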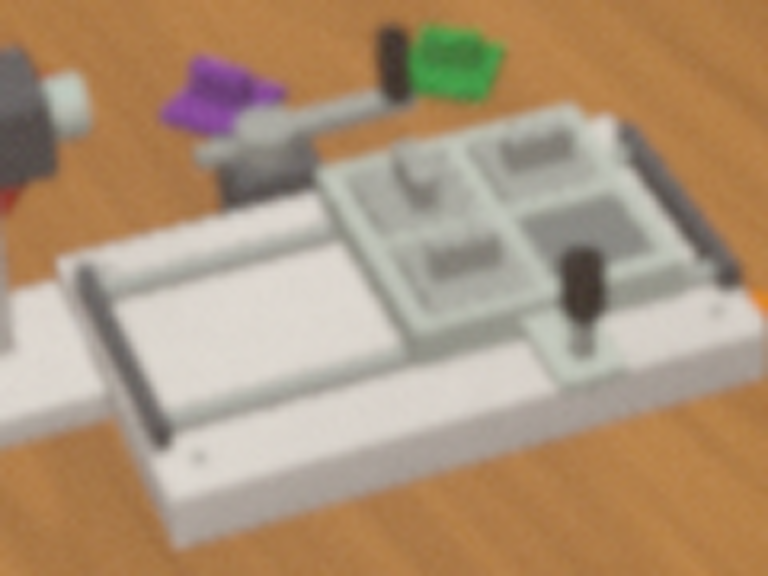

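View pics/t8f.png

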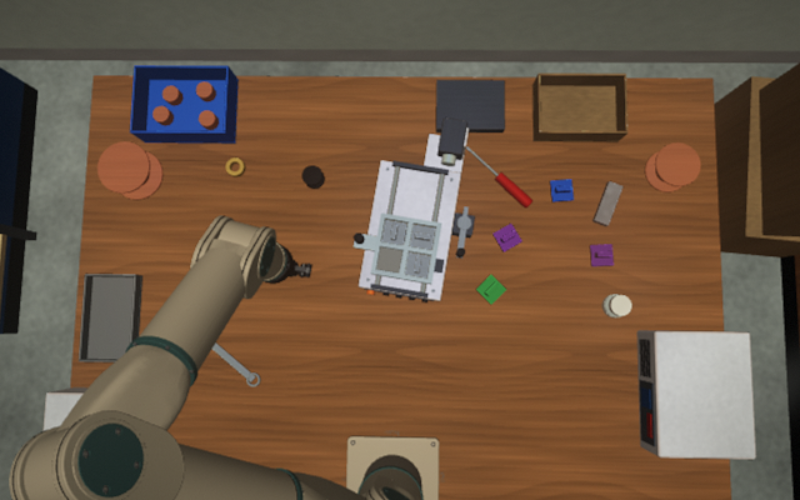

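All three covers are flush: depth reads 66.6–67.0 mm on the plates and 66.5 mm on the deck. Now I'll take the knob and push the carriage in.

```bash
python3 - <<'E'
from h import *
go(539.5,78.2,150,-8.9)
E
```

```text
tool dx 0.0943 dy 0.1242 dz -0.0025 turn 0.0 |F [-0.8 -0.6  0.3] w 30.2 t 49.35
```

drive_tool(deltas="0.03 0.04 0 0 0.06; 0.06 0.08 0 0 0.06; 0.094 0.124 0 0 0.06; 0.094 0.124 0 0 0.06; 0.094 0.124 0 0 0.06; 0.094 0.124 0 0 0.06")

```text
clock: 50.1
eef_pos: [538.5, 79.3, 147.6]
tool_rot: [-3.141, 0.001, -0.155]
force: [0.1, -0.3, -0.8]
width: 59.9
```

```bash
python3 - <<'E'
from h import *
go(539.5,78.2,87,-8.9)
E
```

```text
tool dx 0.0011 dy 0.0009 dz 0.0606 turn -0.0 |F [ 0.1 -0.3 -0.8] w 59.9 t 50.1
```

drive_tool(deltas="0.001 0.001 0.03 0 0.06; 0.001 0.001 0.055 0 0.06; 0.001 0.001 0.06 0 0.06; 0.001 0.001 0.06 0 0.06; 0.001 0.001 0.06 0 0.015; 0.001 0.001 0.06 0 0.015; 0.001 0.001 0.06 0 0.015; 0.001 0.001 0.06 0 0.015; 0.001 0.001 0.06 0 0.015")

```text
clock: 51.22
eef_pos: [540.9, 78.0, 88.9]
tool_rot: [-3.14, -0.001, -0.156]
force: [-0.2, 2.1, 5.9]
width: 20.1
```

drive_tool(deltas="0.01 0 0 0 0.015; 0.022 0 0 0 0.015; 0.035 0 0 0 0.015; 0.048 0 0 0 0.015; 0.061 0 0 0 0.015; 0.074 0 0 0 0.015; 0.085 0 0 0 0.015; 0.094 0 0 0 0.015; 0.1 0 0 0 0.015; 0.1 0 0 0 0.015; 0.1 0 0 0 0.015")

```text
clock: 52.6
eef_pos: [640.0, 62.5, 88.9]
tool_rot: [-3.14, -0.002, -0.156]
force: [0.5, 2.3, 4.4]
width: 20.2
```

drive_tool(deltas="0.004 0 0 0 0.015; 0.008 0 0 0 0.015; 0.011 0 0 0 0.015; 0.011 0 0 0 0.015; 0.011 0 0 0 0.015")

```text
clock: 53.22
eef_pos: [642.7, 62.1, 88.8]
tool_rot: [-3.138, 0.015, -0.156]
force: [-18.4, 4.8, 21.5]
width: 20.3
```

drive_tool(deltas="-0.006 0 0 0 0.015; -0.007 0 0 0 0.015; -0.007 0 0 0 0.06; -0.007 0 0 0 0.06; -0.007 0 0 0 0.06; -0.007 0 -0.03 0 0.06; -0.007 0 -0.075 0 0.06; -0.007 0 -0.1 0 0.06; -0.03 -0.04 -0.1 0 0.06; -0.08 -0.04 -0.1 0 0.06; -0.13 -0.05 -0.1 0 0.06; -0.16 -0.05 -0.1 0 0.06")

```text
clock: 54.72
eef_pos: [497.1, 135.5, 187.6]
tool_rot: [-3.141, 0.002, -0.155]
force: [0.1, -0.1, 0.7]
width: 60.4
```

```bash
python3 - <<'E'
from fit import *
p=imaging.get_image("top");q=imaging.get_image("scene")
cv2.imwrite("pics/t9.png",cv2.resize(p["color"][110:240,270:420,::-1],None,fx=5,fy=4.5,interpolation=cv2.INTER_CUBIC))
cv2.imwrite("pics/s9.png",cv2.resize(q["color"][160:270,210:350,::-1],None,fx=5.4,fy=5.4,interpolation=cv2.INTER_CUBIC))
E
```

```text
(no output)
```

View pics/t9.png

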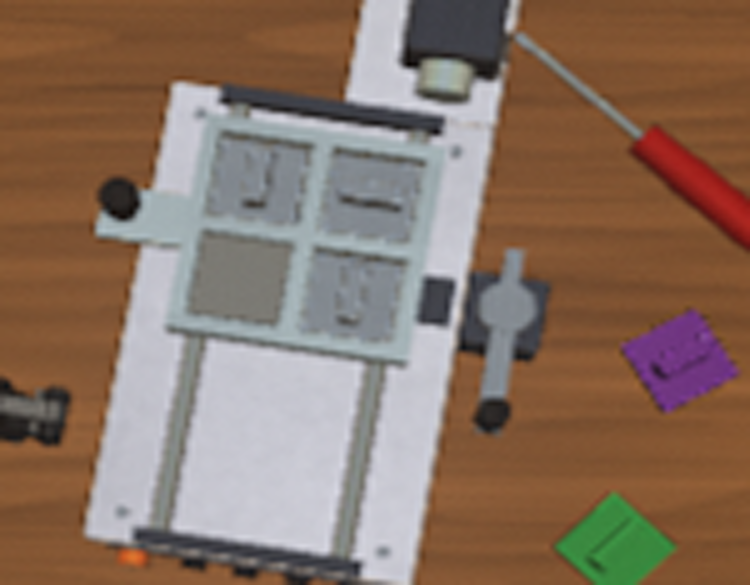

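View pics/s9.png

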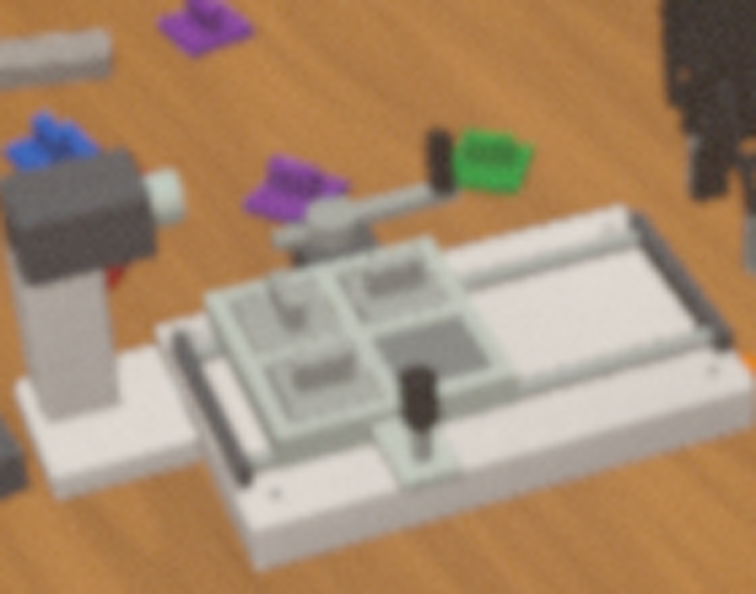

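```bash
python3 - <<'E'
from fit import *
p=imaging.get_image("top")
x,c=fit(p,carr,(626,-39,np.radians(-8.8)),bbox(p,(626,-39,66),40),(4,4,.03),mask=carr_mask);print(x,c)
g=p["color"].astype(int).max(-1);v,u=np.mgrid[:400,:640]
for Z,X in((98,(642,62)),(90,(513,-148))):
    u0,v0=proj(p,(*X,Z));k=(g<70)&(np.hypot(u-u0,v-v0)<7);print(k.sum(),wz(p,u[k].mean(),v[k].mean(),Z))
for t,Z in(("lock_pivot",64),("lock_knob",82)):
    r=models.landmark_of(p,t)[0]; print(t,r["score"],wz(p,*r["point"],Z))
go(513.5,-149,150,-8.9)
E
```

```text
[ 6.25890688e+02 -3.90947288e+01 -1.50822291e-01] 0.3493416956576034
55 [640.79467247  63.23767093  98.        ]
38 [ 510.72863759 -142.65876979   90.        ]
lock_pivot 0.8 [ 579.85305494 -156.83523699   64.        ]
lock_knob 0.67 [ 514.00621764 -144.64575638   82.        ]
tool dx 0.0566 dy 0.2777 dz 0.0382 turn -0.1 |F [0.5 0.  0.4] w 59.9 t 54.975
```

drive_tool(deltas="0.01 0.046 0 0 0.06; 0.02 0.092 0 0 0.06; 0.03 0.138 0 0 0.06; 0.04 0.184 0 0 0.06; 0.05 0.23 0.02 0 0.06; 0.056 0.275 0.038 0 0.06; 0.056 0.275 0.038 0 0.06; 0.056 0.275 0.038 0 0.06")

```text
clock: 55.98
eef_pos: [512.7, -146.7, 149.7]
tool_rot: [3.142, 0.0, -0.157]
force: [-0.4, 0.3, 0.1]
width: 60.1
```

```bash
python3 - <<'E'
from h import *
go(513,-147,69,-8.9)
E
```

```text
tool dx 0.0003 dy 0.0002 dz 0.0807 turn -0.1 |F [-0.4  0.3  0.1] w 60.1 t 55.975
```

drive_tool(deltas="0 0 0.04 0 0.06; 0 0 0.07 0 0.06; 0 0 0.08 0 0.06; 0 0 0.08 0 0.06; 0 0 0.08 0 0.01; 0 0 0.08 0 0.01; 0 0 0.08 0 0.01; 0 0 0.08 0 0.01; 0 0 0.08 0 0.01; 0 0 0.08 0 0.01")

```text
clock: 57.22
eef_pos: [512.8, -145.9, 70.9]
tool_rot: [-3.141, -0.001, -0.156]
force: [-0.5, 1.0, 5.1]
width: 16.2
```

```bash
python3 - <<'E'
from h import *
s=ctrl.read_state();print(s["eef_pos"],s["tool_rot"],s["force"],s["width"])
# arc in tool frame: knob at tool origin; tool x ~ +mx toward pivot. pivot at (70,0) in tool coords
for d in range(10,100,10):
    a=np.radians(d)   # world CCW; tool y is machine -y
    print(d, "dx %.4f dy %.4f"%((70-70*np.cos(a))/1000,(70*np.sin(a))/1000))
E
```

```text
[ 512.8114098  -145.93622193   70.8789809 ] [-3.14082948e+00 -1.44291865e-03 -1.56020440e-01] [-0.46094436  1.04171825  5.1342598 ] 16.158826682923532
10 dx 0.0011 dy 0.0122
20 dx 0.0042 dy 0.0239
30 dx 0.0094 dy 0.0350
40 dx 0.0164 dy 0.0450
50 dx 0.0250 dy 0.0536
60 dx 0.0350 dy 0.0606
70 dx 0.0461 dy 0.0658
80 dx 0.0578 dy 0.0689
90 dx 0.0700 dy 0.0700
```

drive_tool(deltas="0.001 0.012 0 -10 0.01; 0.004 0.024 0 -20 0.01; 0.009 0.035 0 -30 0.01; 0.016 0.045 0 -40 0.01; 0.025 0.054 0 -50 0.01; 0.035 0.061 0 -60 0.01; 0.046 0.066 0 -70 0.01; 0.058 0.069 0 -80 0.01; 0.06 0.069 0 -82 0.01; 0.06 0.069 0 -82 0.01")

```text
clock: 58.48
eef_pos: [563.7, -221.1, 70.9]
tool_rot: [3.138, -0.004, 1.275]
force: [5.0, 5.8, 2.4]
width: 16.1
```

```bash
python3 - <<'E'
from h import *
s=ctrl.read_state();print(s["eef_pos"],s["tool_rot"],s["force"],s["torque"],s["width"])
q=imaging.get_image("scene")
cv2.imwrite("pics/s10.png",cv2.resize(q["color"][160:270,210:350,::-1],None,fx=5.4,fy=5.4,interpolation=cv2.INTER_CUBIC))
E
```

```text
[ 563.66017232 -221.12690563   70.91750062] [ 3.13796146 -0.00407359  1.27508288] [4.9684481  5.82356019 2.36249288] [ 1.07667544 -0.76287961 -0.52372053] 16.0934222363526
```

View pics/s10.png

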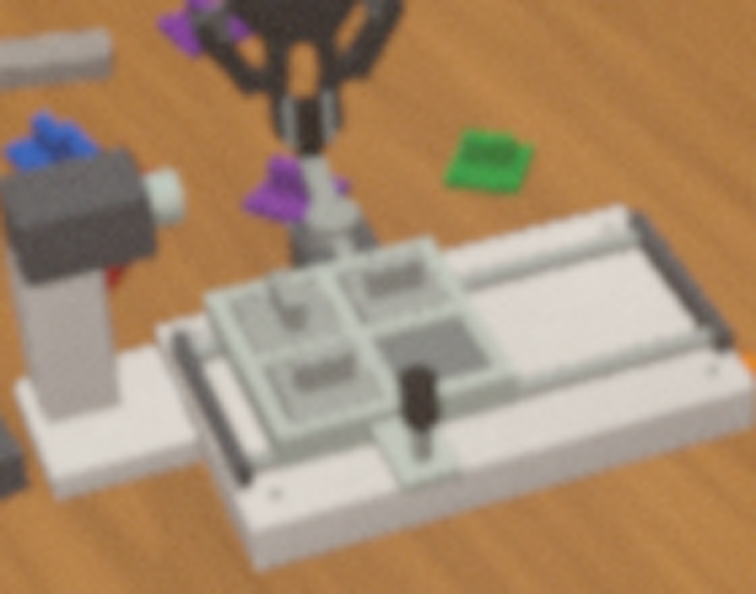

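drive_tool(deltas="0 0.003 0 0 0.01; 0 0.006 0 0 0.01; 0 0.006 0 0 0.01; 0 0.006 0 0 0.01")

```text
clock: 59.02
eef_pos: [563.9, -221.2, 70.7]
tool_rot: [-3.134, -0.005, 1.274]
force: [-7.4, 8.6, 13.3]
width: 16.2
```

drive_tool(deltas="0 -0.004 0 0 0.01; 0 -0.004 0 0 0.05; 0 -0.004 0 0 0.06; 0 -0.004 0 0 0.06; 0 -0.004 -0.03 0 0.06; 0 -0.004 -0.08 0 0.06; 0 -0.004 -0.12 0 0.06; -0.04 -0.04 -0.12 0 0.06; -0.06 -0.08 -0.12 0 0.06; -0.1 -0.08 -0.12 0 0.06; -0.14 -0.08 -0.12 0 0.06; -0.14 -0.08 -0.12 0 0.06")

```text
clock: 60.52
eef_pos: [447.0, -340.2, 190.2]
tool_rot: [3.141, 0.003, 1.268]
force: [-1.0, 0.4, 0.4]
width: 59.8
```

```bash
python3 - <<'E'
from fit import *
p=imaging.get_image("top");q=imaging.get_image("scene");save(p,"t11.png")
cv2.imwrite("pics/t11z.png",cv2.resize(p["color"][110:240,270:420,::-1],None,fx=5,fy=4.5,interpolation=cv2.INTER_CUBIC))
cv2.imwrite("pics/s11.png",cv2.resize(q["color"][160:270,210:350,::-1],None,fx=5.4,fy=5.4,interpolation=cv2.INTER_CUBIC))
x,c=fit(p,carr,(626,-39,np.radians(-8.8)),bbox(p,(626,-39,66),40),(4,4,.03),mask=carr_mask);print(x,c)
W=cloud(p);m=np.array([[np.cos(-.155),np.sin(-.155)],[-np.sin(-.155),np.cos(-.155)]])
L=(W[...,:2]-x[:2])@m.T
for i,j in((-1,-1),(-1,1),(1,-1),(1,1)):
    d=L-[32*i,32*j]; k=(abs(d)<23).all(-1)&(W[...,2]<76); print(i,j,np.median(W[k][:,2]).round(1),k.sum())
for t in("lock_pivot","lock_knob"):
    r=models.landmark_of(p,t)[:1]; print(t,[(a["score"],wz(p,*a["point"],64 if "p" in t[5:] else 82)) for a in r])
print(ctrl.read_state())
E
```

```text
[ 6.25906084e+02 -3.89732685e+01 -1.51400399e-01] 0.3499294077828514
-1 -1 66.4 210
-1 1 63.4 262
1 -1 66.4 201
1 1 66.5 200
lock_pivot [(0.72, array([ 581.79025503, -152.92257186,   64.        ]))]
lock_knob [(0.77, array([ 558.61121735, -212.55036487,   82.        ]))]
{'clock': 60.725, 'qpos': array([ 0.38634811,  0.57018621,  0.31202092,  1.82172479, -0.23729611,
        0.78711369,  0.52647778]), 'qd': array([-0.01019382,  0.00064087, -0.00058512, -0.00040865,  0.00035313,
       -0.00022545,  0.00174668]), 'tau': array([ 7.56967943e-01, -4.85221517e+01,  4.69310179e+00, -1.59257770e+01,
        4.82414395e-02, -1.15486421e-02, -2.32592291e-03]), 'eef_pos': array([ 449.6215462 , -334.59228554,  189.60097724]), 'tool_rot': array([-3.14097928e+00, -1.09769494e-03,  1.27653606e+00]), 'force': array([ 0.93893785, -0.44861504,  1.28696481]), 'torque': array([ 0.02950075, -0.06781093, -0.01159773]), 'width': 59.756237256380786}
```

View pics/t11z.png

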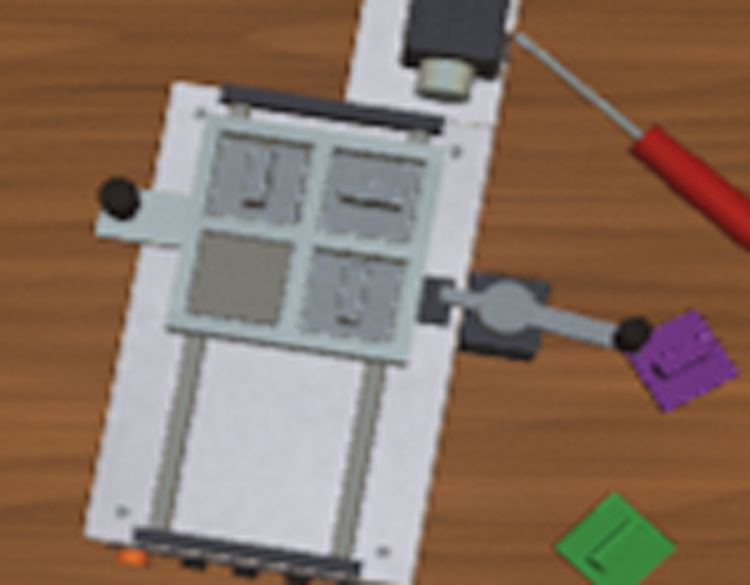

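View pics/s11.png

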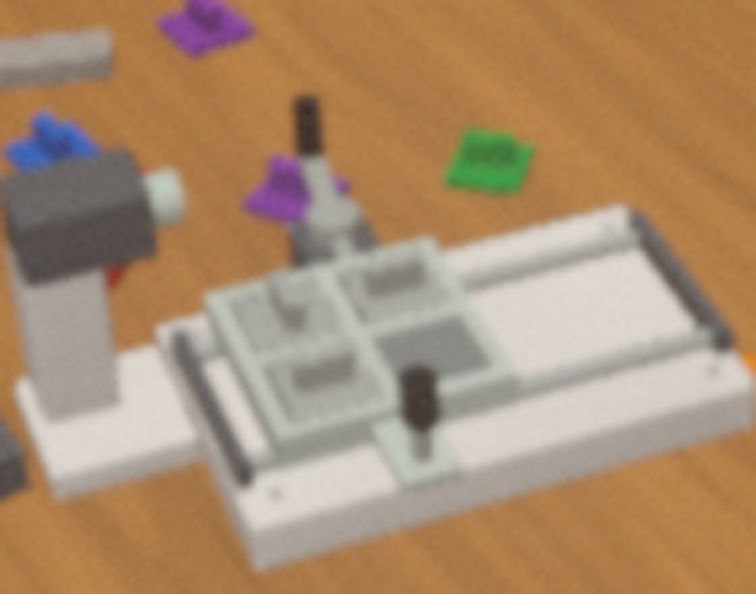

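View pics/t11.png

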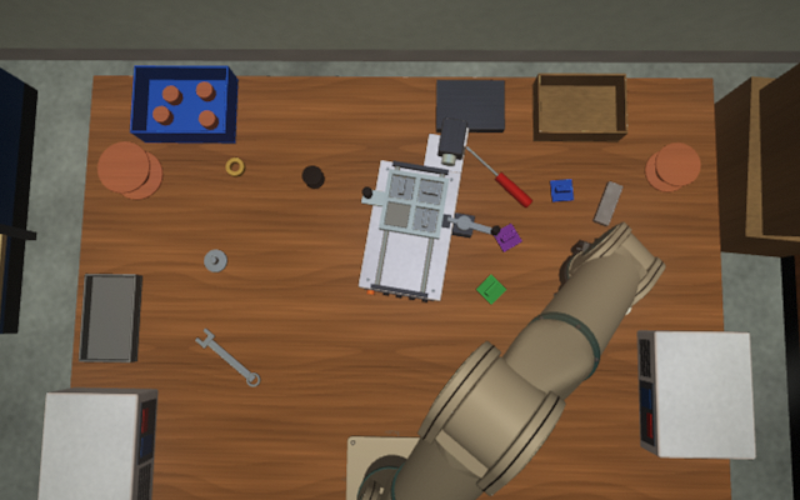

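```bash
python3 -c "
from h import *
print(ctrl.finish_job())"
```

```text
the job is handed in; nothing more can be done
None
```

I drew the carriage out to its loading stop, set three square covers in nests and pressed them flush, pushed the carriage to its work stop, swung the lock round, and handed the job in at about 61 s. The three grey plates were the only square covers visible in the unobstructed views. They are in the far-left, far-right and near-right nests.

Last checks, with the gripper clear of everything:
- **Covers:** their tops read 66.4–66.5 mm by depth against the 66 mm deck, while the empty nest's pad reads 63.4 mm.
- **Carriage:** the camera fit puts it at about 109 mm of its 110 mm travel, and it stopped hard against the push.
- **Lock:** the lever was at roughly 80–83° (1.4–1.45 rad) from arm readings. It did not move under an extra push, and its nose shows over the catch.
- **Other things on the bench:** none looks moved in the pictures.

Three readings disagreed or went differently along the way:
- **Cameras:** the two disagreed by about 5 mm in y, so I corrected both against the gripped knob.
- **Loading drift:** the carriage crept about 6 mm off its loading stop while I pressed the covers, within the 20 mm allowed. The second cover caught on the deck edge several times before it went in.
- **Fit at the work stop:** the covers in the nests made the final carriage fit poorer, so its 109 mm figure is less exact than the earlier ones.

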